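# Blend two lots of ceramic drying beads in a divided tub

### The arm

A 6-joint arm with a two-finger parallel gripper is mounted at the origin on a cart in front of the work surface, level with it; the furniture and walls round the work are solid. World frame = base frame: x ahead of the robot, y to its left, z up, the work surface at z = 0. Lengths are in mm, angles in rad, forces in N, time in s.
With the tool pointing down it reaches from about 350 to 875 mm from the base axis. Payload 4.2 kg.
Tool frame: the origin (TCP) lies midway between the tips of the shut fingers; the grasp point (between the pads) lies 19 mm behind it; z points along the fingers, y is the line along which they close (so a half turn about z gives the same grasp; the last joint's range is limited). The gripper opens to 85 mm and grips with 20 to 120 N. Pads are 22 mm wide; open, the fingers measure 114 mm over their backs; the gripper's body (76 mm by 85 mm) begins 54 mm behind the grasp point. The pads swing forward as they close: fully open they stand 13 mm farther back than shut.
Start: joints at [1.602, 0.385, 0.008, 0, -1.194, -0.259], TCP at [141.115, 608.84, 231.312] pointing down, gripper open.
Joint ranges: [-3.14, 3.14], [-1.21, 2.06], [-1.07, 1.41], [-3.16, 2.05], [-2.99, -0.16], [-3.1, 3.1]. Speed limits (rad/s): [2.79, 2.79, 3.14, 3.14, 3.14, 3.14].

### API

Orientations are given as a unit quaternion [x, y, z, w].
In Python, from bench import arm gives the robot as it stands.
- The arm moves only by the tool send_rows, never from a script. Its argument "targets" is a list of rows, each an object of numbers: "gripper": the gripper command: -1 is fully open, 1 is shut, values between are in proportion; "x", "y", "z": the shift along the tool's x, y, z in cm; "ax", "ay", "az": the turn, a rotation vector about the tool's x, y, z in degrees. A call has 1 to 5 rows; each row shifts and turns the commanded pose from where the row before left it, along the tool's axes as they then stand; what a row does not reach is not made up. A row lasts 1/12 s, in which the tool goes at most 41.7 mm and 7.16 degrees, less where a joint would pass 70% of its speed; a pose out of reach is approached as far as the arm can. A call is refused whole if a number of a shift passes 4.17 or a number of a turn 7.16, either way. A call with a gripper value outside its range is refused whole. The fingers move at their own pace and stop on an object; the grip force is fixed at half the most. Time passes only in rows, so rows that do not move let the fingers close. It gives the time, the measured TCP pose, the force, the opening and the grip force at its end, in the units of the state.
- arm.read_state(): the state, without advancing time (a new reading comes with each control period).
- arm.get_image(name): name is "scene" or "top"; returns (picture, depth): 384x512x3 uint8, red, green, blue; 384x512 float32, mm along the optical axis (not along the pixel's ray), 0 where there is no reading.
- arm.camera_model(name): a dict with "fx", "fy", "cx", "cy" (pixels), "cam_to_world" (4x4, takes a point from camera to world coordinates). Camera axes: x right, y down, z forward; pixel columns grow to the right and rows downward; lengths in mm; the calibration is good to about 2 mm. A picture is of the moment at which its call begins. camera_model takes no time and is no camera call.
- arm.job_done(): hands the job in; it is judged then, once.
Trained networks look in the newest picture that a camera, given by its name, has taken for a name from the list of things; names that differ only in an ending like _2 or _b are one class to them, and where a whole thing is asked for, a point or a joint stands for the part that bears it (a point fixed in the world has none). Each returns a list of dicts, best first, with "score" (0 to 1); they miss things now and then, are a little off and sometimes report something else, mostly with a low value. They report only what shows in the picture. A call takes as long as a camera call.
- arm.boxes_of(camera, thing): "rect" ([left, top, width, height] in pixels, round what is visible of it).
The state is a dict: "clock": time; "joints": joint angles; "joint_vel": joint speeds; "joint_efforts": joint torques, N m; "position": TCP position; "ee_rot": TCP orientation; "contact_force": force on the tool from outside, world axes, zero at the start; "wrist_torque": the same for the moment, N m; "gripper_width": finger opening in mm; "grasp_force": force on a finger pad.
Only numpy, scipy, OpenCV 4.12 (cv2) and the standard library are available. Lean on these libraries where they do the work, as an engineer would, in place of code of your own. Each camera call takes 0.05 s, during which the arm holds its last target. There are 200 camera calls.

### The job

Blend the two lots of ceramic beads: draw every divider up out of the tub and hang it by its ears on the rack, then take the stirrer and stir round and round, along the walls and right through the tub, until every bead has come at least 25 mm away from where it lay at first and both balls and pellets are found in each half of the tub. Hang the stirrer back on the rack beside the dividers; spill no bead, keep the fingers off the beads and leave the bottle, cube and lens tube alone.

Things in the scene. Friction and masses are not known exactly. Their poses are not given: they have to be found in the camera images.
- tub: Open aluminium tub, fixed. Inside 110 mm wide along own x, 166 mm long along own y, smooth walls, half-round ends (radius 55 mm about own y = +-28 mm); flat floor 5 mm above the table, rim 50 mm above it. Origin: on the table under its centre; z up; yaw within 0.3 rad. Dividers stand in slots 6 mm wide and 5 mm deep in the long walls at own y = -38, 0, +38 mm. Its halves: own y > 0 and own y < 0.
- rack: Hanging rack, fixed: two flat steel bars along own y at own x = +-69 mm, each 12 mm wide, tops 95 mm above the table, clear gap 126 mm; end stops at own y = +-125 mm. Origin: on the table under its centre; z up; yaw within 0.3 rad. Dividers and stirrer hang in it with the ears of their rails on the bars, rail along own x, rail centre then 102 mm above the table.
- stirrer_rail (a point): Stirrer: steel rod 20 mm thick on a springy rubber neck (1.8 N m/rad, yields sideways to 0.5 rad) under a black grip rail (152 mm along own x, 8 mm thick along own y, 14 mm high; point at its centre, z up) and a hub 116 mm wide (x), 8 mm thick, 10 mm high. Rod tip 82 mm below the point. 0.14 kg. Starts hanging in the rack, nearer its -y end. Pinch the rail across its thickness.
- stirrer_tip (a point): Centre of the flat lower end of the stirrer's rod, 82 mm below the centre of its rail while the neck is straight. The sprung rod may be run lightly pressed along the tub's wall, to push along beads that lie against it.
- divider_a_rail (a point): Divider (two or three are present): panel 116 mm wide, 4 mm thick, under a black grip rail (152 mm along own x, 8 mm thick along own y, 14 mm high, an 18 mm ear at each end; point at its centre, z up). The panel reaches 82 mm below the point. 0.08 kg. Starts standing on the tub's floor in the slot at the tub's y = -38 mm, rail centre 87 mm above the table. Pinch the rail across its thickness.
- divider_b_rail (a point): Divider (two or three are present): panel 116 mm wide, 4 mm thick, under a black grip rail (152 mm along own x, 8 mm thick along own y, 14 mm high, an 18 mm ear at each end; point at its centre, z up). The panel reaches 82 mm below the point. 0.08 kg. Starts standing on the tub's floor in the slot at the tub's y = 0 mm, rail centre 87 mm above the table. Pinch the rail across its thickness.
- divider_c_rail (a point): Divider (two or three are present): panel 116 mm wide, 4 mm thick, under a black grip rail (152 mm along own x, 8 mm thick along own y, 14 mm high, an 18 mm ear at each end; point at its centre, z up). The panel reaches 82 mm below the point. 0.08 kg. Starts standing on the tub's floor in the slot at the tub's y = +38 mm, rail centre 87 mm above the table. Pinch the rail across its thickness.
- ball_1_center (a point): White ceramic ball of 18 mm diameter, 15 g; point at its centre. The four balls start in the end bay of the tub at its +y.
- ball_2_center (a point): White ceramic ball of 18 mm diameter, 15 g; point at its centre. The four balls start in the end bay of the tub at its +y.
- ball_3_center (a point): White ceramic ball of 18 mm diameter, 15 g; point at its centre. The four balls start in the end bay of the tub at its +y.
- ball_4_center (a point): White ceramic ball of 18 mm diameter, 15 g; point at its centre. The four balls start in the end bay of the tub at its +y.
- pellet_1_center (a point): White ceramic pellet, a stubby cylinder 13 mm in diameter and 13 mm high, 12 g; point at its centre. The four pellets start in the end bay of the tub at its -y.
- pellet_2_center (a point): White ceramic pellet, a stubby cylinder 13 mm in diameter and 13 mm high, 12 g; point at its centre. The four pellets start in the end bay of the tub at its -y.
- pellet_3_center (a point): White ceramic pellet, a stubby cylinder 13 mm in diameter and 13 mm high, 12 g; point at its centre. The four pellets start in the end bay of the tub at its -y.
- pellet_4_center (a point): White ceramic pellet, a stubby cylinder 13 mm in diameter and 13 mm high, 12 g; point at its centre. The four pellets start in the end bay of the tub at its -y.
- oil_dropper: Bystander: brown dropper bottle, 29 mm wide, 89 mm high; origin at its underside.
- filter_cube: Bystander: black filter cube 38x30x36 mm; origin at its underside.
- lens_tube_50: Bystander: black lens tube with a red cap, 32 mm wide, 56 mm high; origin at its underside.

How it is judged:
By the outcome, as a careful person would: the job done as asked, in the order asked, and still so for the second after the job is handed in, with the robot touching nothing.
Of divider_a, divider_b, divider_c only 2 to 3 are there at a start; the rules pass over those that are not, and their reading is None.
At some moment in a run one of stirrer may be knocked a few centimetres aside while the robot is not near it.
It also fails if it takes over 210 s, if anything falls off the work surface, if the arm or the gripper's body presses on something with over 40 N, if the wrist force passes 120 N, or if a joint passes its speed limit or range.

## Working session

There is one attempt and no reset: what is moved stays moved. The work goes in short steps, Python scripts to look and compute and a tool call to move; the robot and the scene stay as the last step left them, time stands still between calls to the robot, and variables do not carry over. Pictures are saved under pics/ and viewed, at most 14 in all, crops included, and the job is handed in when it is done.

Besides the shell and the picture viewer there is one more tool, called after "Call:" as name(argument=value, ...), one argument or row to a line, values as JSON. send_rows: Moves the arm, as the interface text tells. Its arguments: {"type":"object","properties":{"targets":{"type":"array"}},"required":["targets"]}

```bash
mkdir -p pics; ls; python3 - <<'E'
from bench import arm
import cv2,numpy as np
s=arm.read_state();print({k:np.round(v,3).tolist() if not isinstance(v,float) else v for k,v in s.items()})
ims=[]
for n in("top","scene"):
    p,d=arm.get_image(n);np.savez(f"/tmp/{n}.npz",p=p,d=d)
    cv2.imwrite(f"pics/{n}0.png",cv2.resize(p[...,::-1],(768,576)))
    m=arm.camera_model(n);print(n,m["fx"],m["cx"],m["cy"],np.round(m["cam_to_world"],3).tolist())
    for t in("tub","rack","stirrer_rail","divider_a_rail","ball_1_center","pellet_1_center","oil_dropper","filter_cube","lens_tube_50"):
        print(t,[(np.round(b["rect"]).astype(int).tolist(),round(b["score"],2)) for b in arm.boxes_of(n,t)[:6]])
E
```

```text
pics
{'clock': 0.0, 'joints': [1.602, 0.386, 0.007, -0.0, -1.194, -0.259], 'joint_vel': [-0.0, 0.0, 0.001, 0.0, 0.001, -0.001], 'joint_efforts': [0.0, -39.229, 18.84, 4.186, -0.005, 0.0], 'position': [141.003, 608.268, 230.217], 'ee_rot': [0.994, -0.114, -0.0, 0.001], 'contact_force': [0.235, -0.599, 0.599], 'wrist_torque': [0.013, 0.013, -0.011], 'grasp_force': 0.0, 'gripper_width': 85.28418381359772}
top 418.3729260605414 255.861509788581 193.3123261402143 [[-0.02, -0.978, 0.206, 366.13], [-1.0, 0.021, 0.003, -10.88], [-0.007, -0.206, -0.979, 1255.852], [0.0, 0.0, 0.0, 1.0]]
tub [([167, 184, 59, 61], 0.56)]
rack [([258, 169, 110, 85], 0.96)]
stirrer_rail [([327, 181, 18, 48], 0.82)]
divider_a_rail [([201, 184, 12, 52], 0.58)]
ball_1_center []
pellet_1_center []
oil_dropper [([259, 171, 2, 8], 0.49)]
filter_cube [([142, 156, 17, 15], 0.67)]
lens_tube_50 [([330, 149, 16, 17], 0.66), ([166, 180, 61, 67], 0.56)]
scene 444.8030661172441 253.64506450104446 188.8566426678337 [[-0.85, -0.374, 0.37, 173.62], [-0.526, 0.621, -0.582, 703.215], [-0.012, -0.689, -0.725, 951.135], [0.0, 0.0, 0.0, 1.0]]
tub [([200, 220, 68, 67], 0.97)]
rack [([262, 123, 70, 95], 0.71), ([299, 145, 10, 16], 0.37)]
stirrer_rail [([280, 130, 55, 34], 0.73), ([262, 121, 70, 98], 0.32), ([143, 258, 15, 23], 0.2)]
divider_a_rail [([221, 210, 46, 41], 0.92)]
ball_1_center []
pellet_1_center []
oil_dropper [([231, 176, 12, 23], 0.62)]
filter_cube [([146, 258, 15, 22], 0.83)]
lens_tube_50 [([300, 144, 7, 17], 0.68), ([263, 126, 12, 21], 0.48)]
```

```bash
python3 - <<'E'
import cv2,numpy as np
p=np.load("/tmp/top.npz")["p"];q=np.load("/tmp/scene.npz")["p"]
a=cv2.resize(p[130:270,130:390,::-1],(780,420),interpolation=cv2.INTER_CUBIC)
b=cv2.resize(q[100:300,120:360,::-1],(720,600),interpolation=cv2.INTER_CUBIC)
cv2.imwrite("pics/a1.png",a);cv2.imwrite("pics/b1.png",b)
E
```

```text
(no output)
```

View pics/a1.png

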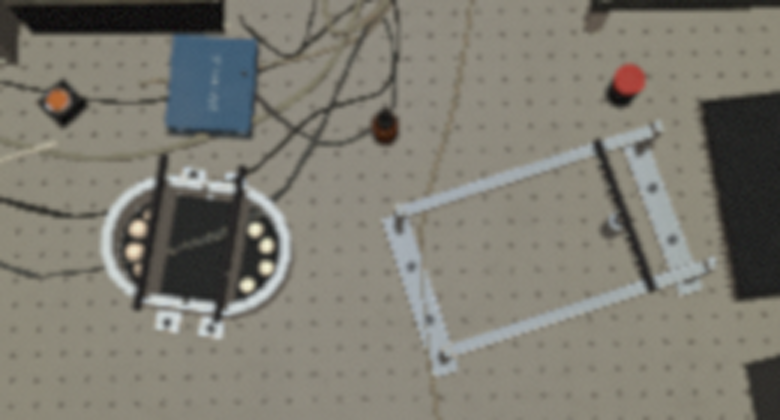

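View pics/b1.png

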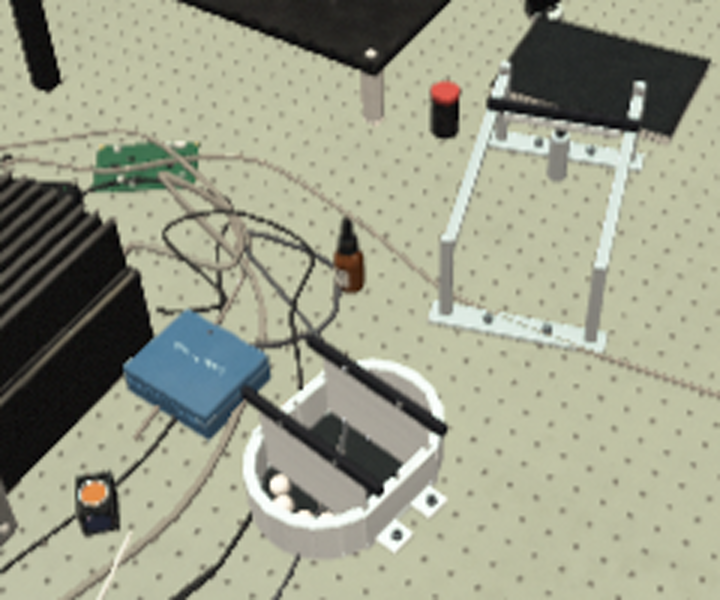

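The pictures show two dividers (crop A columns about 150 and 230, so slots ±38), balls at left (+y) and pellets at right (-y). The stirrer is at the right (-y) end of the rack. Next I'll fit poses from depth.

```bash
cat > h.py <<'E'
from bench import arm
import cv2,numpy as np
def cloud(n,d):
    m=arm.camera_model(n);v,u=np.mgrid[:384,:512];T=np.array(m["cam_to_world"])
    c=np.stack([(u-m["cx"])/m["fx"]*d,(v-m["cy"])/m["fy"]*d,d],-1)
    return c@T[:3,:3].T+T[:3,3]
def ray(n,u,v,z):
    m=arm.camera_model(n);T=np.array(m["cam_to_world"])
    r=T[:3,:3]@np.array([(u-m["cx"])/m["fx"],(v-m["cy"])/m["fy"],1]);return T[:3,3]+r*(z-T[2,3])/r[2]
def fit(P):
    c=np.median(P[:,:2],0);_,_,V=np.linalg.svd(P[:,:2]-P[:,:2].mean(0));a=V[0]
    if a[0]<0:a=-a
    t=(P[:,:2]-P[:,:2].mean(0))@a
    return P[:,:2].mean(0)+a*(t.max()+t.min())/2,np.arctan2(a[1],a[0]),t.max()-t.min(),len(P)
def patch(n,box,zr):
    d=arm.get_image(n) if False else None
E
python3 - <<'E'
from h import *
for n in("top","scene"):
    f=np.load(f"/tmp/{n}.npz");p,d=f["p"].astype(int),f["d"];W=cloud(n,d);ok=d>0
    print(n,"table z",np.median(W[ok][:,2]))
    dark=p.sum(2)<170
    if n=="top":
        R={"c":(172,180,194,238),"a":(198,180,215,242),"stir":(325,172,352,232)}
        mk={k:np.s_[b[1]:b[3],b[0]:b[2]] for k,b in R.items()}
    else: mk={"c":np.s_[225:270,198:250],"a":np.s_[208:248,220:272],"stir":np.s_[128:146,280:336]}
    for k,s in mk.items():
        w=W[s];m=ok[s]&(w[...,2]>(78 if k!="stir" else 92))&(w[...,2]<(102 if k!="stir" else 118))&dark[s]
        q=w[m]
        if len(q)>10: print(k,[np.round(x,3) for x in fit(q)],np.round(np.median(q[:,2]),1))
print("px rails (top):")
g=lambda u,v,z:ray("top",130+(u+.5)/3-.5,130+(v+.5)/3-.5,z)
for k,a,b,z in(("c",(164,156),(138,307),94),("a",(241,168),(219,318),94),("st",(600,142),(650,290),109),("barU",(398,212),(657,128),95),("barL",(444,353),(712,264),95)):
    A,B=g(*a,z),g(*b,z);print(k,np.round((A+B)/2),np.round(np.hypot(*(A-B)[:2])),np.round(np.arctan2(*(A-B)[[1,0]]),3),A.round(),B.round())
print("drop",g(384,118,89).round(),g(384,130,45).round())
E
```

```text
top table z 0.39864890713784007
c [array([576.931, 207.891]), np.float64(-0.16), np.float64(144.068), np.int64(109)] 93.4
a [array([565.973, 134.078]), np.float64(-0.168), np.float64(141.638), np.int64(131)] 93.5
stir [array([ 579.995, -234.682]), np.float64(0.298), np.float64(140.358), np.int64(86)] 109.0
scene table z 1.1380452710725422
c [array([576.264, 198.299]), np.float64(-0.163), np.float64(152.024), np.int64(270)] 91.6
a [array([565.75 , 146.213]), np.float64(-0.12), np.float64(149.693), np.int64(224)] 91.5
stir [array([ 580.252, -235.327]), np.float64(0.308), np.float64(146.719), np.int64(195)] 104.8
px rails (top):
c [577. 207.  94.] 145.0 -0.151 [649. 196.  94.] [505. 218.  94.]
a [565. 133.  94.] 144.0 -0.14 [636. 123.  94.] [494. 143.  94.]
st [ 580. -235.  109.] 146.0 0.263 [ 650. -216.  109.] [ 510. -254.  109.]
barU [ 628. -150.   95.] 260.0 1.869 [590. -25.  95.] [ 666. -274.   95.]
barL [ 496. -191.   95.] 264.0 1.869 [457. -64.  95.] [ 535. -317.   95.]
drop [684. -14.  89.] [683. -14.  45.]
```

```bash
cat >> h.py <<'E'
def rows(tx,ty,psi,tz=None):
    s=arm.read_state();x,y,z=s["position"];q=s["ee_rot"];from scipy.spatial.transform import Rotation as R
    M=R.from_quat(q).as_matrix();cur=np.arctan2(M[1,0],M[0,0]);dx,dy=tx-x,ty-y;c,n=np.cos(psi),np.sin(psi)
    print("t",round(s["clock"],2),"pos",np.round(s["position"],1),"psi",round(cur,3),"tilt",np.round(M[:,2],3),"F",np.round(s["contact_force"],1),"w",round(s["gripper_width"],1),"g",round(s["grasp_force"],1))
    print("az deg",round(-np.degrees(psi-cur),2),"then tool x,y cm",round((dx*c+dy*n)/10,2),round((dx*n-dy*c)/10,2),"z",None if tz is None else round((z-tz)/10,2))
E
python3 - <<'E'
from h import *
d=np.load("/tmp/scene.npz")["d"];W=cloud("scene",d)[d>0];d=np.load("/tmp/top.npz")["d"];W=np.r_[W,cloud("top",d)[d>0]]
H=W[(W[:,2]>120)&(W[:,0]>100)&(W[:,0]<800)&(abs(W[:,1])<750)]
for x in range(100,800,100):print(x,[int(max(H[(abs(H[:,0]-x-50)<50)&(abs(H[:,1]-y-50)<50),2],default=0)) for y in range(700,-500,-100)])
rows(577,207.7,-.15,68)
E
```

```text
100 [0, 0, 0, 0, 0, 0, 0, 0, 0, 0, 0, 0]
200 [0, 0, 0, 0, 0, 0, 0, 0, 0, 0, 0, 137]
300 [0, 0, 0, 0, 0, 0, 0, 0, 0, 0, 0, 138]
400 [0, 0, 0, 0, 0, 0, 0, 0, 0, 0, 0, 136]
500 [0, 0, 0, 0, 0, 0, 0, 0, 0, 0, 0, 0]
600 [0, 0, 0, 0, 0, 0, 0, 0, 0, 0, 0, 0]
700 [0, 0, 197, 197, 196, 0, 0, 0, 0, 0, 0, 485]
t 1.0 pos [141.1 608.8 231.3] psi -0.228 tilt [ 0. -0. -1.] F [-0.  -0.8 -0.9] w 85.7 g 0.0
az deg -4.46 then tool x,y cm 49.09 33.15 z 16.33
```

Call:
send_rows(
  targets=[
    {"az":-4.5,"gripper":0.1},
    {"x":2.45,"y":1.65,"gripper":0.1},
    {"x":2.45,"y":1.65,"gripper":0.1},
    {"x":2.45,"y":1.65,"gripper":0.1},
    {"x":2.45,"y":1.65,"gripper":0.1},
  ],
)

```text
$.targets[0]: bad value
```

Call:
send_rows(
  targets=[
    {"x":0,"y":0,"z":0,"ax":0,"ay":0,"az":-4.5,"gripper":0.1},
    {"x":2.45,"y":1.65,"z":0,"ax":0,"ay":0,"az":0,"gripper":0.1},
    {"x":2.45,"y":1.65,"z":0,"ax":0,"ay":0,"az":0,"gripper":0.1},
    {"x":2.45,"y":1.65,"z":0,"ax":0,"ay":0,"az":0,"gripper":0.1},
    {"x":2.45,"y":1.65,"z":0,"ax":0,"ay":0,"az":0,"gripper":0.1},
  ],
)

```text
clock: 1.42
position: [228.9, 528.1, 231.3]
ee_rot: [0.997, -0.074, 0.0, -0.0]
contact_force: [0.3, 0.1, 0.2]
gripper_width: 38.7
grasp_force: 0.0
```

Call:
send_rows(
  targets=[
    {"x":2.45,"y":1.65,"z":0,"ax":0,"ay":0,"az":0,"gripper":0.1},
    {"x":2.45,"y":1.65,"z":0,"ax":0,"ay":0,"az":0,"gripper":0.1},
    {"x":2.45,"y":1.65,"z":0,"ax":0,"ay":0,"az":0,"gripper":0.1},
    {"x":2.45,"y":1.65,"z":0,"ax":0,"ay":0,"az":0,"gripper":0.1},
    {"x":2.45,"y":1.65,"z":0,"ax":0,"ay":0,"az":0,"gripper":0.1},
  ],
)

```text
clock: 1.83
position: [338.0, 428.1, 231.6]
ee_rot: [0.997, -0.074, 0.0, -0.0]
contact_force: [-0.1, 0.0, -0.7]
gripper_width: 38.5
grasp_force: 0.0
```

Call:
send_rows(
  targets=[
    {"x":2.45,"y":1.65,"z":0,"ax":0,"ay":0,"az":0,"gripper":0.1},
    {"x":2.45,"y":1.65,"z":0,"ax":0,"ay":0,"az":0,"gripper":0.1},
    {"x":2.45,"y":1.65,"z":0,"ax":0,"ay":0,"az":0,"gripper":0.1},
    {"x":2.45,"y":1.65,"z":0,"ax":0,"ay":0,"az":0,"gripper":0.1},
    {"x":2.45,"y":1.65,"z":0,"ax":0,"ay":0,"az":0,"gripper":0.1},
  ],
)

```text
clock: 2.25
position: [446.9, 328.3, 231.6]
ee_rot: [0.997, -0.074, 0.0, -0.0]
contact_force: [0.3, 0.2, 0.1]
gripper_width: 38.4
grasp_force: 0.0
```

Call:
send_rows(
  targets=[
    {"x":2.45,"y":1.65,"z":0,"ax":0,"ay":0,"az":0,"gripper":0.1},
    {"x":2.45,"y":1.65,"z":0,"ax":0,"ay":0,"az":0,"gripper":0.1},
    {"x":2.45,"y":1.65,"z":0,"ax":0,"ay":0,"az":0,"gripper":0.1},
    {"x":2.45,"y":1.65,"z":0,"ax":0,"ay":0,"az":0,"gripper":0.1},
    {"x":2.45,"y":1.65,"z":0,"ax":0,"ay":0,"az":0,"gripper":0.1},
  ],
)

```text
clock: 2.67
position: [555.8, 228.5, 231.5]
ee_rot: [0.997, -0.075, 0.0, -0.0]
contact_force: [-0.3, 0.1, 0.2]
gripper_width: 38.3
grasp_force: 0.0
```

Call:
send_rows(
  targets=[
    {"x":2.45,"y":1.65,"z":0,"ax":0,"ay":0,"az":0,"gripper":0.1},
    {"x":0,"y":0,"z":2.5,"ax":0,"ay":0,"az":0,"gripper":0.1},
    {"x":0,"y":0,"z":2.5,"ax":0,"ay":0,"az":0,"gripper":0.1},
    {"x":0,"y":0,"z":2.5,"ax":0,"ay":0,"az":0,"gripper":0.1},
    {"x":0,"y":0,"z":0,"ax":0,"ay":0,"az":0,"gripper":0.1},
  ],
)

```text
clock: 3.08
position: [573.6, 207.8, 150.7]
ee_rot: [0.997, -0.075, -0.005, 0.003]
contact_force: [-0.8, -0.9, -1.1]
gripper_width: 38.2
grasp_force: 0.0
```

```bash
python3 - <<'E'
from h import *
rows(577,207.7,-.15,68)
E
```

```text
t 3.08 pos [573.6 207.8 150.7] psi -0.151 tilt [-0.01  -0.005 -1.   ] F [-0.8 -0.9 -1.1] w 38.2 g 0.0
az deg -0.07 then tool x,y cm 0.34 -0.05 z 8.27
```

Call:
send_rows(
  targets=[
    {"x":0,"y":0,"z":2.5,"ax":0,"ay":0,"az":0,"gripper":0.1},
    {"x":0,"y":0,"z":2.5,"ax":0,"ay":0,"az":0,"gripper":0.1},
    {"x":0,"y":0,"z":2.0,"ax":0,"ay":0,"az":0,"gripper":0.1},
    {"x":0,"y":0,"z":1.0,"ax":0,"ay":0,"az":0,"gripper":0.1},
    {"x":0,"y":0,"z":0.8,"ax":0,"ay":0,"az":0,"gripper":0.1},
  ],
)

```text
clock: 3.5
position: [576.9, 209.9, 68.3]
ee_rot: [0.997, -0.074, 0.0, 0.0]
contact_force: [-0.9, 0.1, 0.1]
gripper_width: 38.5
grasp_force: 0.0
```

Call:
send_rows(
  targets=[
    {"x":0,"y":0,"z":0,"ax":0,"ay":0,"az":0,"gripper":0.1},
    {"x":0,"y":0,"z":0,"ax":0,"ay":0,"az":0,"gripper":0.1},
    {"x":0,"y":0,"z":0,"ax":0,"ay":0,"az":0,"gripper":1},
    {"x":0,"y":0,"z":0,"ax":0,"ay":0,"az":0,"gripper":1},
    {"x":0,"y":0,"z":0,"ax":0,"ay":0,"az":0,"gripper":1},
  ],
)

```text
clock: 3.92
position: [577.3, 209.9, 69.8]
ee_rot: [0.997, -0.074, 0.001, -0.0]
contact_force: [0.1, -1.3, 0.2]
gripper_width: 6.9
grasp_force: 59.0
```

Call:
send_rows(
  targets=[
    {"x":0,"y":0,"z":0,"ax":0,"ay":0,"az":0,"gripper":1},
    {"x":0,"y":0,"z":0,"ax":0,"ay":0,"az":0,"gripper":1},
    {"x":0,"y":0,"z":0,"ax":0,"ay":0,"az":0,"gripper":1},
    {"x":0,"y":0,"z":0,"ax":0,"ay":0,"az":0,"gripper":1},
    {"x":0,"y":0,"z":0,"ax":0,"ay":0,"az":0,"gripper":1},
  ],
)

```text
clock: 4.33
position: [577.3, 209.9, 69.8]
ee_rot: [0.997, -0.074, 0.001, -0.0]
contact_force: [0.8, -0.3, 6.1]
gripper_width: 6.9
grasp_force: 59.7
```

```bash
python3 - <<'E'
from h import *
rows(577,207.7,-.15,68)
E
```

```text
t 4.33 pos [577.3 209.9  69.8] psi -0.149 tilt [ 0.002  0.001 -1.   ] F [ 0.8 -0.3  6.1] w 6.9 g 59.7
az deg 0.06 then tool x,y cm 0.01 0.22 z 0.18
```

Call:
send_rows(
  targets=[
    {"x":0,"y":0,"z":-0.5,"ax":0,"ay":0,"az":0,"gripper":1},
    {"x":0,"y":0,"z":-1.5,"ax":0,"ay":0,"az":0,"gripper":1},
    {"x":0,"y":0,"z":-2.5,"ax":0,"ay":0,"az":0,"gripper":1},
    {"x":0,"y":0,"z":-2.5,"ax":0,"ay":0,"az":0,"gripper":1},
    {"x":0,"y":0,"z":-2.5,"ax":0,"ay":0,"az":0,"gripper":1},
  ],
)

```text
clock: 4.75
position: [576.1, 209.5, 163.8]
ee_rot: [0.997, -0.075, -0.001, 0.0]
contact_force: [0.6, -0.3, -1.1]
gripper_width: 6.9
grasp_force: 58.8
```

Call:
send_rows(
  targets=[
    {"x":0,"y":0,"z":-2.5,"ax":0,"ay":0,"az":0,"gripper":1},
    {"x":0,"y":0,"z":0,"ax":0,"ay":0,"az":-6.4,"gripper":1},
    {"x":0,"y":0,"z":0,"ax":0,"ay":0,"az":-6.4,"gripper":1},
    {"x":0,"y":0,"z":0,"ax":0,"ay":0,"az":-6.4,"gripper":1},
    {"x":0,"y":0,"z":0,"ax":0,"ay":0,"az":-6.4,"gripper":1},
  ],
)

```text
clock: 5.17
position: [576.1, 209.6, 188.1]
ee_rot: [0.989, 0.151, -0.0, -0.0]
contact_force: [-0.3, 0.6, -1.9]
gripper_width: 6.8
grasp_force: 58.9
```

Call:
send_rows(
  targets=[
    {"x":-1.26,"y":2.69,"z":0,"ax":0,"ay":0,"az":0,"gripper":1},
    {"x":-1.26,"y":2.69,"z":0,"ax":0,"ay":0,"az":0,"gripper":1},
    {"x":-1.26,"y":2.69,"z":0,"ax":0,"ay":0,"az":0,"gripper":1},
    {"x":-1.26,"y":2.69,"z":0,"ax":0,"ay":0,"az":0,"gripper":1},
    {"x":-1.26,"y":2.69,"z":0,"ax":0,"ay":0,"az":0,"gripper":1},
  ],
)

```text
clock: 5.58
position: [555.0, 61.4, 188.0]
ee_rot: [0.989, 0.148, -0.0, -0.0]
contact_force: [0.3, -0.4, -1.0]
gripper_width: 6.8
grasp_force: 58.8
```

Call:
send_rows(
  targets=[
    {"x":-1.26,"y":2.69,"z":0,"ax":0,"ay":0,"az":0,"gripper":1},
    {"x":-1.26,"y":2.69,"z":0,"ax":0,"ay":0,"az":0,"gripper":1},
    {"x":-1.26,"y":2.69,"z":0,"ax":0,"ay":0,"az":0,"gripper":1},
    {"x":-1.26,"y":2.69,"z":0,"ax":0,"ay":0,"az":0,"gripper":1},
    {"x":-1.26,"y":2.69,"z":0,"ax":0,"ay":0,"az":0,"gripper":1},
  ],
)

```text
clock: 6.0
position: [534.2, -85.7, 188.1]
ee_rot: [0.989, 0.148, -0.0, -0.0]
contact_force: [0.5, 0.3, -1.4]
gripper_width: 7.0
grasp_force: 58.8
```

Call:
send_rows(
  targets=[
    {"x":0,"y":0,"z":0,"ax":0,"ay":0,"az":0,"gripper":1},
    {"x":0,"y":0,"z":0,"ax":0,"ay":0,"az":0,"gripper":1},
    {"x":0,"y":0,"z":0,"ax":0,"ay":0,"az":0,"gripper":1},
  ],
)

```text
clock: 6.25
position: [534.9, -84.4, 188.1]
ee_rot: [0.989, 0.148, -0.0, -0.0]
contact_force: [-0.1, -0.0, -0.7]
gripper_width: 6.7
grasp_force: 58.9
```

```bash
python3 - <<'E'
from h import *
rows(535.5,-84,.298,83)
for n in("top","scene"):
    p,d=arm.get_image(n);np.savez(f"/tmp/{n}.npz",p=p,d=d)
p=np.load("/tmp/top.npz")["p"];q=np.load("/tmp/scene.npz")["p"]
a=cv2.resize(p[130:270,130:390,::-1],(780,420),interpolation=cv2.INTER_CUBIC)
cv2.imwrite("pics/a2.png",a)
q=cv2.resize(q[70:270,200:400,::-1],(600,600),interpolation=cv2.INTER_CUBIC);cv2.imwrite("pics/b2.png",q)
E
```

```text
t 6.25 pos [534.9 -84.4 188.1] psi 0.297 tilt [-0.  0. -1.] F [-0.1 -0.  -0.7] w 6.7 g 58.9
az deg -0.06 then tool x,y cm 0.07 -0.02 z 10.51
```

View pics/b2.png

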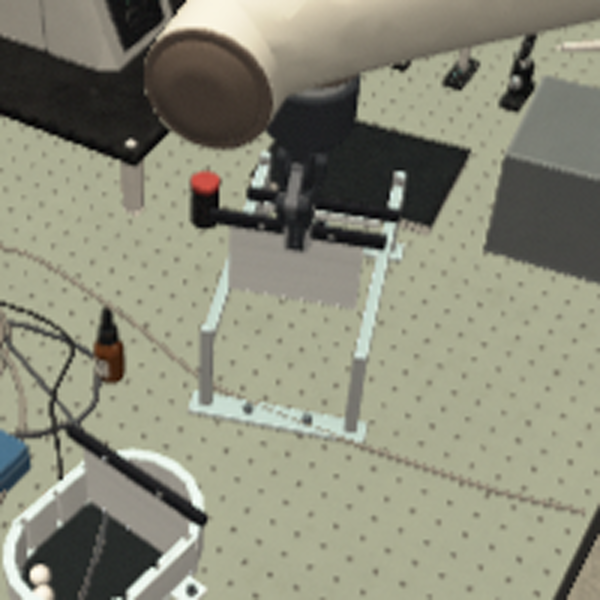

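```bash
python3 - <<'E'
from h import *
d=np.load("/tmp/scene.npz");W=cloud("scene",d["d"]);p=d["p"].astype(int)
s=np.s_[136:156,266:334];w=W[s];m=(w[...,2]>192)&(w[...,2]<220)&(p[s].sum(2)<170)
print([np.round(x,3) for x in fit(w[m])])
for a,b,z in(((215,213),(385,240),214),):
    A,B=[ray("scene",200+(u+.5)/3-.5,70+(v+.5)/3-.5,z) for u,v in(a,b)];print(A,B,(A+B)/2)
# bars from scene depth
c,n=np.cos(.298),np.sin(.298)
q=W[(W[...,2]>90)&(W[...,2]<99)][:, :2]-[562,-170];X=q@[c,n];Y=q@[-n,c]
k=(abs(Y)<120)&(abs(X)<85)
for lo,hi in((-85,-50),(50,85)):
    j=k&(X>lo)&(X<hi);print(j.sum(),np.median(X[j]),np.polyfit(Y[j],X[j],1),np.percentile(X[j],[3,97]))
E
```

```text
[array([535.806, -78.605]), np.float64(0.292), np.float64(148.996), np.int64(249)]
[600.2969325  -55.67891135 214.        ] [462.0935382  -98.36197315 214.        ] [531.19523535 -77.02044225 214.        ]
214 -68.48722098678103 [-7.02222227e-03 -6.81287535e+01] [-74.08621799 -61.38082088]
130 69.21661953864823 [1.04177332e-02 6.83151176e+01] [52.99141788 75.13380995]
```

Call:
send_rows(
  targets=[
    {"x":0,"y":0,"z":1.5,"ax":0,"ay":0,"az":0,"gripper":1},
    {"x":0,"y":0,"z":1.5,"ax":0,"ay":0,"az":0,"gripper":1},
    {"x":0,"y":0,"z":1.5,"ax":0,"ay":0,"az":0,"gripper":1},
    {"x":0,"y":0,"z":1.5,"ax":0,"ay":0,"az":0,"gripper":1},
    {"x":0,"y":0,"z":1.5,"ax":0,"ay":0,"az":0,"gripper":1},
  ],
)

```text
clock: 6.77
position: [535.3, -83.3, 112.7]
ee_rot: [0.989, 0.149, 0.0, -0.0]
contact_force: [-0.5, -0.4, -0.3]
gripper_width: 7.1
grasp_force: 58.9
```

Call:
send_rows(
  targets=[
    {"x":0,"y":0,"z":1.3,"ax":0,"ay":0,"az":0,"gripper":1},
    {"x":0,"y":0,"z":0.8,"ax":0,"ay":0,"az":0,"gripper":1},
    {"x":0,"y":0,"z":0.5,"ax":0,"ay":0,"az":0,"gripper":1},
    {"x":0,"y":0,"z":0,"ax":0,"ay":0,"az":0,"gripper":1},
    {"x":0,"y":0,"z":0,"ax":0,"ay":0,"az":0,"gripper":1},
  ],
)

```text
clock: 7.18
position: [535.5, -84.1, 87.7]
ee_rot: [0.989, 0.149, 0.0, 0.0]
contact_force: [-0.3, 0.3, -0.2]
gripper_width: 6.8
grasp_force: 58.9
```

Call:
send_rows(
  targets=[
    {"x":0,"y":0,"z":0.2,"ax":0,"ay":0,"az":0,"gripper":1},
    {"x":0,"y":0,"z":0.1,"ax":0,"ay":0,"az":0,"gripper":1},
    {"x":0,"y":0,"z":0,"ax":0,"ay":0,"az":0,"gripper":1},
  ],
)

```text
clock: 7.43
position: [535.4, -84.5, 84.8]
ee_rot: [0.989, 0.148, 0.001, 0.0]
contact_force: [-0.1, 0.5, -1.0]
gripper_width: 6.6
grasp_force: 59.0
```

Call:
send_rows(
  targets=[
    {"x":0,"y":0,"z":0.1,"ax":0,"ay":0,"az":0,"gripper":1},
    {"x":0,"y":0,"z":0.1,"ax":0,"ay":0,"az":0,"gripper":1},
    {"x":0,"y":0,"z":0,"ax":0,"ay":0,"az":0,"gripper":1},
  ],
)

```text
clock: 7.68
position: [535.4, -84.5, 84.7]
ee_rot: [0.989, 0.149, 0.001, 0.0]
contact_force: [-4.5, 1.9, 11.3]
gripper_width: 7.0
grasp_force: 60.6
```

Call:
send_rows(
  targets=[
    {"x":0,"y":0,"z":0,"ax":0,"ay":0,"az":0,"gripper":0.2},
    {"x":0,"y":0,"z":0,"ax":0,"ay":0,"az":0,"gripper":0.2},
    {"x":0,"y":0,"z":0,"ax":0,"ay":0,"az":0,"gripper":0.2},
    {"x":0,"y":0,"z":-1.0,"ax":0,"ay":0,"az":0,"gripper":0.2},
    {"x":0,"y":0,"z":-2.0,"ax":0,"ay":0,"az":0,"gripper":0.2},
  ],
)

```text
clock: 8.1
position: [533.1, -84.6, 110.6]
ee_rot: [0.989, 0.148, -0.003, -0.0]
contact_force: [0.6, 0.2, 1.0]
gripper_width: 34.1
grasp_force: 0.0
```

Call:
send_rows(
  targets=[
    {"x":0,"y":0,"z":-2.5,"ax":0,"ay":0,"az":0,"gripper":0.2},
    {"x":0,"y":0,"z":-2.5,"ax":0,"ay":0,"az":0,"gripper":0.2},
    {"x":0,"y":0,"z":0,"ax":0,"ay":0,"az":6.4,"gripper":0.2},
    {"x":0,"y":0,"z":0,"ax":0,"ay":0,"az":6.4,"gripper":0.2},
    {"x":0,"y":0,"z":0,"ax":0,"ay":0,"az":6.4,"gripper":0.2},
  ],
)

```text
clock: 8.52
position: [535.3, -84.5, 163.6]
ee_rot: [1.0, -0.022, 0.001, -0.0]
contact_force: [0.6, 0.3, -0.4]
gripper_width: 34.2
grasp_force: 0.0
```

Call:
send_rows(
  targets=[
    {"x":0,"y":0,"z":0,"ax":0,"ay":0,"az":6.4,"gripper":0.2},
    {"x":0,"y":0,"z":0,"ax":0,"ay":0,"az":0,"gripper":0.1},
  ],
)

```text
clock: 8.68
position: [535.1, -84.6, 162.9]
ee_rot: [0.997, -0.075, 0.0, -0.0]
contact_force: [0.1, -0.5, 1.2]
gripper_width: 38.2
grasp_force: 0.0
```

```bash
python3 - <<'E'
from h import *
rows(566,134.5,-.15,70)
E
```

```text
t 8.68 pos [535.1 -84.6 162.9] psi -0.151 tilt [ 0.001 -0.    -1.   ] F [ 0.1 -0.5  1.2] w 38.2 g 0.0
az deg -0.06 then tool x,y cm -0.21 -22.12 z 9.29
```

Call:
send_rows(
  targets=[
    {"x":-0.2,"y":-2.45,"z":0,"ax":0,"ay":0,"az":0,"gripper":0.1},
    {"x":0,"y":-2.45,"z":0,"ax":0,"ay":0,"az":0,"gripper":0.1},
    {"x":0,"y":-2.45,"z":0,"ax":0,"ay":0,"az":0,"gripper":0.1},
    {"x":0,"y":-2.45,"z":0,"ax":0,"ay":0,"az":0,"gripper":0.1},
    {"x":0,"y":-2.45,"z":0,"ax":0,"ay":0,"az":0,"gripper":0.1},
  ],
)

```text
clock: 9.1
position: [551.4, 38.0, 162.7]
ee_rot: [0.997, -0.073, 0.0, 0.0]
contact_force: [1.2, 0.2, -0.5]
gripper_width: 38.5
grasp_force: 0.0
```

Call:
send_rows(
  targets=[
    {"x":0,"y":-2.45,"z":0,"ax":0,"ay":0,"az":0,"gripper":0.1},
    {"x":0,"y":-2.45,"z":0,"ax":0,"ay":0,"az":0,"gripper":0.1},
    {"x":0,"y":-2.45,"z":0,"ax":0,"ay":0,"az":0,"gripper":0.1},
    {"x":0,"y":-2.5,"z":0,"ax":0,"ay":0,"az":0,"gripper":0.1},
    {"x":0,"y":0,"z":2.5,"ax":0,"ay":0,"az":0,"gripper":0.1},
  ],
)

```text
clock: 9.52
position: [570.5, 139.4, 142.3]
ee_rot: [0.998, -0.07, 0.006, -0.003]
contact_force: [1.3, -0.5, 0.7]
gripper_width: 38.3
grasp_force: 0.0
```

Call:
send_rows(
  targets=[
    {"x":0,"y":0,"z":2.0,"ax":0,"ay":0,"az":0,"gripper":0.1},
    {"x":0,"y":0,"z":2.0,"ax":0,"ay":0,"az":0,"gripper":0.1},
    {"x":0,"y":0,"z":1.5,"ax":0,"ay":0,"az":0,"gripper":0.1},
    {"x":0,"y":0,"z":1.2,"ax":0,"ay":0,"az":0,"gripper":0.1},
    {"x":0,"y":0,"z":0,"ax":0,"ay":0,"az":0,"gripper":0.1},
  ],
)

```text
clock: 9.93
position: [564.2, 133.6, 67.7]
ee_rot: [0.997, -0.073, -0.003, 0.001]
contact_force: [0.8, 0.4, -1.0]
gripper_width: 38.2
grasp_force: 0.0
```

Call:
send_rows(
  targets=[
    {"x":0,"y":0,"z":0,"ax":0,"ay":0,"az":0,"gripper":0.1},
    {"x":0,"y":0,"z":0,"ax":0,"ay":0,"az":0,"gripper":1},
    {"x":0,"y":0,"z":0,"ax":0,"ay":0,"az":0,"gripper":1},
    {"x":0,"y":0,"z":0,"ax":0,"ay":0,"az":0,"gripper":1},
    {"x":0,"y":0,"z":0,"ax":0,"ay":0,"az":0,"gripper":1},
  ],
)

```text
clock: 10.35
position: [566.6, 134.5, 71.7]
ee_rot: [0.997, -0.074, 0.001, -0.0]
contact_force: [-1.4, -0.6, 4.3]
gripper_width: 6.7
grasp_force: 59.3
```

Call:
send_rows(
  targets=[
    {"x":0,"y":0,"z":0,"ax":0,"ay":0,"az":0,"gripper":1},
    {"x":0,"y":0,"z":0,"ax":0,"ay":0,"az":0,"gripper":1},
    {"x":0,"y":0,"z":0,"ax":0,"ay":0,"az":0,"gripper":1},
  ],
)

```text
clock: 10.6
position: [566.6, 134.5, 71.7]
ee_rot: [0.997, -0.074, 0.001, -0.0]
contact_force: [-1.2, -0.6, 5.3]
gripper_width: 6.3
grasp_force: 59.6
```

```bash
python3 - <<'E'
from h import *
rows(551.7,-136.5,.298,84.7)
E
```

```text
t 10.6 pos [566.6 134.5  71.7] psi -0.149 tilt [ 0.002  0.    -1.   ] F [-1.2 -0.6  5.3] w 6.3 g 59.6
az deg -25.6 then tool x,y cm -9.38 25.47 z -1.3
```

Call:
send_rows(
  targets=[
    {"x":0,"y":0,"z":-0.5,"ax":0,"ay":0,"az":0,"gripper":1},
    {"x":0,"y":0,"z":-1.5,"ax":0,"ay":0,"az":0,"gripper":1},
    {"x":0,"y":0,"z":-2.5,"ax":0,"ay":0,"az":0,"gripper":1},
    {"x":0,"y":0,"z":-2.5,"ax":0,"ay":0,"az":0,"gripper":1},
    {"x":0,"y":0,"z":-2.5,"ax":0,"ay":0,"az":0,"gripper":1},
  ],
)

```text
clock: 11.02
position: [565.3, 134.3, 165.9]
ee_rot: [0.997, -0.075, -0.001, 0.0]
contact_force: [-0.7, 0.2, -0.6]
gripper_width: 6.9
grasp_force: 58.7
```

Call:
send_rows(
  targets=[
    {"x":0,"y":0,"z":-2.5,"ax":0,"ay":0,"az":0,"gripper":1},
    {"x":0,"y":0,"z":0,"ax":0,"ay":0,"az":-6.4,"gripper":1},
    {"x":0,"y":0,"z":0,"ax":0,"ay":0,"az":-6.4,"gripper":1},
    {"x":0,"y":0,"z":0,"ax":0,"ay":0,"az":-6.4,"gripper":1},
    {"x":0,"y":0,"z":0,"ax":0,"ay":0,"az":-6.4,"gripper":1},
  ],
)

```text
clock: 11.43
position: [565.4, 134.4, 190.2]
ee_rot: [0.989, 0.151, -0.0, -0.0]
contact_force: [-0.2, 0.1, -0.9]
gripper_width: 6.5
grasp_force: 58.8
```

Call:
send_rows(
  targets=[
    {"x":-0.94,"y":2.55,"z":0,"ax":0,"ay":0,"az":0,"gripper":1},
    {"x":-0.94,"y":2.55,"z":0,"ax":0,"ay":0,"az":0,"gripper":1},
    {"x":-0.94,"y":2.55,"z":0,"ax":0,"ay":0,"az":0,"gripper":1},
    {"x":-0.94,"y":2.55,"z":0,"ax":0,"ay":0,"az":0,"gripper":1},
    {"x":-0.94,"y":2.55,"z":0,"ax":0,"ay":0,"az":0,"gripper":1},
  ],
)

```text
clock: 11.85
position: [557.7, -2.3, 190.0]
ee_rot: [0.989, 0.148, -0.0, -0.0]
contact_force: [-0.5, 0.1, -1.0]
gripper_width: 6.9
grasp_force: 58.8
```

Call:
send_rows(
  targets=[
    {"x":-0.94,"y":2.55,"z":0,"ax":0,"ay":0,"az":0,"gripper":1},
    {"x":-0.94,"y":2.55,"z":0,"ax":0,"ay":0,"az":0,"gripper":1},
    {"x":-0.94,"y":2.55,"z":0,"ax":0,"ay":0,"az":0,"gripper":1},
    {"x":-0.94,"y":2.55,"z":0,"ax":0,"ay":0,"az":0,"gripper":1},
    {"x":-0.94,"y":2.55,"z":0,"ax":0,"ay":0,"az":0,"gripper":1},
  ],
)

```text
clock: 12.27
position: [550.1, -138.1, 190.1]
ee_rot: [0.989, 0.148, -0.0, -0.0]
contact_force: [-0.3, 0.7, -0.8]
gripper_width: 6.7
grasp_force: 58.8
```

Call:
send_rows(
  targets=[
    {"x":0,"y":0,"z":0,"ax":0,"ay":0,"az":0,"gripper":1},
    {"x":0,"y":0,"z":0,"ax":0,"ay":0,"az":0,"gripper":1},
    {"x":0,"y":0,"z":0,"ax":0,"ay":0,"az":0,"gripper":1},
  ],
)

```text
clock: 12.52
position: [550.5, -136.7, 190.0]
ee_rot: [0.989, 0.148, -0.0, -0.0]
contact_force: [-0.1, 0.5, -0.5]
gripper_width: 6.7
grasp_force: 58.8
```

```bash
python3 - <<'E'
from h import *
rows(551.7,-136.5,.298,86.5)
c,n=np.cos(.298),np.sin(.298)
for nm in("top","scene"):
    p,d=arm.get_image(nm);np.savez(f"/tmp/{nm}.npz",p=p,d=d);W=cloud(nm,d);dark=p.astype(int).sum(2)<170
    q=(W[...,:2]-[562,-170]);X=q@[c,n];Y=q@[-n,c]
    for z0,z1 in((100,113),(192,220)):
        m=dark&(W[...,2]>z0)&(W[...,2]<z1)&(abs(X)<90)&(abs(Y)<125)
        if z0==100:
            print(nm,"hist Y",[(int(k),int(((Y>k)&(Y<k+10)&m).sum())) for k in range(-120,120,10)])
            m&=Y>70
        elif nm=="scene": m&=abs(Y-35)<16
        if m.sum()>20: print(nm,z0,"X range",np.percentile(X[m],[1,99]).round(1),"Y",np.median(Y[m]).round(1),m.sum())
E
```

```text
t 12.52 pos [ 550.5 -136.7  190. ] psi 0.297 tilt [-0.  0. -1.] F [-0.1  0.5 -0.5] w 6.7 g 58.8
az deg -0.05 then tool x,y cm 0.12 0.01 z 10.35
top hist Y [(-120, 0), (-110, 0), (-100, 0), (-90, 0), (-80, 0), (-70, 44), (-60, 0), (-50, 0), (-40, 0), (-30, 0), (-20, 0), (-10, 0), (0, 0), (10, 0), (20, 0), (30, 0), (40, 0), (50, 0), (60, 0), (70, 0), (80, 4), (90, 68), (100, 0), (110, 0)]
top 100 X range [-69.3  39.8] Y 92.3 72
top 192 X range [-74.  -14.2] Y 38.5 53
scene hist Y [(-120, 0), (-110, 0), (-100, 0), (-90, 0), (-80, 2), (-70, 21), (-60, 0), (-50, 0), (-40, 0), (-30, 0), (-20, 0), (-10, 0), (0, 0), (10, 0), (20, 0), (30, 0), (40, 0), (50, 0), (60, 0), (70, 0), (80, 13), (90, 144), (100, 0), (110, 0)]
scene 100 X range [-72.   72.2] Y 92.5 157
scene 192 X range [-75.2  70.9] Y 38.2 242
```

Call:
send_rows(
  targets=[
    {"x":0.15,"y":0,"z":1.5,"ax":0,"ay":0,"az":0,"gripper":1},
    {"x":0,"y":0,"z":1.5,"ax":0,"ay":0,"az":0,"gripper":1},
    {"x":0,"y":0,"z":1.5,"ax":0,"ay":0,"az":0,"gripper":1},
    {"x":0,"y":0,"z":1.5,"ax":0,"ay":0,"az":0,"gripper":1},
    {"x":0,"y":0,"z":1.5,"ax":0,"ay":0,"az":0,"gripper":1},
  ],
)

```text
clock: 13.03
position: [552.4, -135.3, 114.8]
ee_rot: [0.989, 0.149, 0.0, -0.0]
contact_force: [-0.2, 0.4, -1.8]
gripper_width: 6.9
grasp_force: 58.9
```

Call:
send_rows(
  targets=[
    {"x":0,"y":0,"z":1.3,"ax":0,"ay":0,"az":0,"gripper":1},
    {"x":0,"y":0,"z":0.8,"ax":0,"ay":0,"az":0,"gripper":1},
    {"x":0,"y":0,"z":0.6,"ax":0,"ay":0,"az":0,"gripper":1},
    {"x":0,"y":0,"z":0.2,"ax":0,"ay":0,"az":0,"gripper":1},
    {"x":0,"y":0,"z":0,"ax":0,"ay":0,"az":0,"gripper":1},
  ],
)

```text
clock: 13.45
position: [552.7, -136.0, 86.9]
ee_rot: [0.989, 0.149, 0.0, 0.0]
contact_force: [0.2, 0.0, -0.8]
gripper_width: 6.7
grasp_force: 58.8
```

Call:
send_rows(
  targets=[
    {"x":0,"y":0,"z":0.1,"ax":0,"ay":0,"az":0,"gripper":1},
    {"x":0,"y":0,"z":0,"ax":0,"ay":0,"az":0,"gripper":1},
    {"x":0,"y":0,"z":0,"ax":0,"ay":0,"az":0,"gripper":1},
  ],
)

```text
clock: 13.7
position: [553.0, -136.2, 86.7]
ee_rot: [0.989, 0.149, 0.001, 0.0]
contact_force: [-2.2, 2.4, 5.9]
gripper_width: 6.8
grasp_force: 59.7
```

Call:
send_rows(
  targets=[
    {"x":0,"y":0,"z":0,"ax":0,"ay":0,"az":0,"gripper":0.2},
    {"x":0,"y":0,"z":0,"ax":0,"ay":0,"az":0,"gripper":0.2},
    {"x":0,"y":0,"z":0,"ax":0,"ay":0,"az":0,"gripper":0.2},
    {"x":0,"y":0,"z":-1.0,"ax":0,"ay":0,"az":0,"gripper":0.2},
    {"x":0,"y":0,"z":-2.0,"ax":0,"ay":0,"az":0,"gripper":0.2},
  ],
)

```text
clock: 14.12
position: [550.4, -136.6, 113.5]
ee_rot: [0.989, 0.148, -0.003, -0.001]
contact_force: [0.5, 0.6, -0.1]
gripper_width: 33.9
grasp_force: 0.0
```

Call:
send_rows(
  targets=[
    {"x":0,"y":0,"z":-2.5,"ax":0,"ay":0,"az":0,"gripper":0.2},
    {"x":0,"y":0,"z":-2.5,"ax":0,"ay":0,"az":0,"gripper":0.2},
    {"x":0,"y":0,"z":0,"ax":0,"ay":0,"az":0,"gripper":0.2},
    {"x":0,"y":0,"z":0,"ax":0,"ay":0,"az":0,"gripper":0.2},
  ],
)

```text
clock: 14.45
position: [553.2, -136.6, 167.6]
ee_rot: [0.989, 0.148, 0.002, 0.0]
contact_force: [0.5, 0.4, -0.8]
gripper_width: 34.0
grasp_force: 0.0
```

```bash
cat > rack.py <<'E'
from h import *
def rack():
    c,n=np.cos(.298),np.sin(.298);out={}
    for nm in("top","scene"):
        p,d=arm.get_image(nm);np.savez(f"/tmp/{nm}.npz",p=p,d=d);W=cloud(nm,d);dark=p.astype(int).sum(2)<170
        q=(W[...,:2]-[562,-170]);X=q@[c,n];Y=q@[-n,c]
        m0=dark&(W[...,2]>98)&(W[...,2]<114)&(abs(X)<90)&(abs(Y)<125)
        lab,L=cv2.connectedComponents(m0.astype(np.uint8))
        for i in range(1,lab):
            m=L==i
            if m.sum()>15:
                f=fit(np.c_[X[m],Y[m]]);print(nm,"X",np.percentile(X[m],[1,99]).round(1),"Y",np.median(Y[m]).round(1),"yaw rel",round(f[1],3),"z",np.median(W[...,2][m]).round(1),m.sum())
E
python3 - <<'E'
from rack import *
rack();rows(580,-235,.298,87)
for nm in("top","scene"):
    print([(np.round(b["rect"]).tolist(),round(b["score"],2)) for b in arm.boxes_of(nm,"stirrer_rail")[:2]])
E
```

```text
top X [-71.5   1.9] Y -67.1 yaw rel 0.001 z 108.9 49
top X [-69.4  35.3] Y 92.3 yaw rel -0.003 z 109.4 74
top X [-70.6  -1.4] Y 38.1 yaw rel 0.015 z 109.0 55
scene X [37.4 71.3] Y -67.0 yaw rel -0.018 z 105.7 38
scene X [-75.   -1.6] Y -67.7 yaw rel -0.017 z 105.1 105
scene X [-72.9  71.4] Y 38.1 yaw rel -0.008 z 104.6 179
scene X [-71.9  73.2] Y 92.3 yaw rel -0.005 z 104.7 183
t 14.55 pos [ 551.6 -136.5  165. ] psi 0.297 tilt [-0.001  0.    -1.   ] F [-0.5  0.  -0. ] w 34.1 g 0.0
az deg -0.05 then tool x,y cm -0.18 10.25 z 7.8
[([329.0, 203.0, 19.0, 27.0], 0.47)]
[([278.0, 131.0, 54.0, 32.0], 0.6)]
```

Call:
send_rows(
  targets=[
    {"x":-0.2,"y":2.5,"z":0,"ax":0,"ay":0,"az":0,"gripper":0.1},
    {"x":0,"y":2.5,"z":0,"ax":0,"ay":0,"az":0,"gripper":0.1},
    {"x":0,"y":2.5,"z":0,"ax":0,"ay":0,"az":0,"gripper":0.1},
    {"x":0,"y":2.5,"z":0,"ax":0,"ay":0,"az":0,"gripper":0.1},
    {"x":0,"y":0.5,"z":0,"ax":0,"ay":0,"az":0,"gripper":0.1},
  ],
)

```text
clock: 15.07
position: [581.3, -240.4, 163.7]
ee_rot: [0.989, 0.147, -0.001, 0.0]
contact_force: [1.0, -0.9, 0.4]
gripper_width: 38.4
grasp_force: 0.0
```

Call:
send_rows(
  targets=[
    {"x":0,"y":0,"z":0,"ax":0,"ay":0,"az":0,"gripper":0.1},
    {"x":0,"y":0,"z":2.0,"ax":0,"ay":0,"az":0,"gripper":0.1},
    {"x":0,"y":0,"z":2.0,"ax":0,"ay":0,"az":0,"gripper":0.1},
    {"x":0,"y":0,"z":2.0,"ax":0,"ay":0,"az":0,"gripper":0.1},
    {"x":0,"y":0,"z":1.5,"ax":0,"ay":0,"az":0,"gripper":0.1},
  ],
)

```text
clock: 15.48
position: [579.6, -236.2, 88.1]
ee_rot: [0.989, 0.148, -0.002, -0.001]
contact_force: [-0.1, -1.0, -0.5]
gripper_width: 38.8
grasp_force: 0.0
```

Call:
send_rows(
  targets=[
    {"x":0,"y":0,"z":0.2,"ax":0,"ay":0,"az":0,"gripper":0.1},
    {"x":0,"y":0,"z":0,"ax":0,"ay":0,"az":0,"gripper":0.1},
    {"x":0,"y":0,"z":0,"ax":0,"ay":0,"az":0,"gripper":1},
    {"x":0,"y":0,"z":0,"ax":0,"ay":0,"az":0,"gripper":1},
    {"x":0,"y":0,"z":0,"ax":0,"ay":0,"az":0,"gripper":1},
  ],
)

```text
clock: 15.9
position: [582.0, -237.6, 90.0]
ee_rot: [0.989, 0.148, 0.001, 0.001]
contact_force: [1.0, -0.6, -1.3]
gripper_width: 6.3
grasp_force: 60.9
```

Call:
send_rows(
  targets=[
    {"x":0,"y":0,"z":0,"ax":0,"ay":0,"az":0,"gripper":1},
    {"x":0,"y":0,"z":0,"ax":0,"ay":0,"az":0,"gripper":1},
    {"x":0,"y":0,"z":0,"ax":0,"ay":0,"az":0,"gripper":1},
    {"x":0,"y":0,"z":0,"ax":0,"ay":0,"az":0,"gripper":1},
  ],
)

```text
clock: 16.23
position: [581.9, -237.6, 89.9]
ee_rot: [0.989, 0.148, 0.001, 0.0]
contact_force: [-0.7, 1.5, 6.2]
gripper_width: 6.6
grasp_force: 61.9
```

```bash
python3 - <<'E'
from h import *
rows(572,172.2,-.146,75)
E
```

```text
t 16.23 pos [ 581.9 -237.6   89.9] psi 0.298 tilt [ 0.003 -0.001 -1.   ] F [-0.7  1.5  6.2] w 6.6 g 61.9
az deg 25.44 then tool x,y cm -6.94 -40.4 z 1.49
```

Call:
send_rows(
  targets=[
    {"x":0,"y":0,"z":-0.5,"ax":0,"ay":0,"az":0,"gripper":1},
    {"x":0,"y":0,"z":-1.5,"ax":0,"ay":0,"az":0,"gripper":1},
    {"x":0,"y":0,"z":-2.5,"ax":0,"ay":0,"az":0,"gripper":1},
    {"x":0,"y":0,"z":-2.5,"ax":0,"ay":0,"az":0,"gripper":1},
    {"x":0,"y":0,"z":-2.5,"ax":0,"ay":0,"az":0,"gripper":1},
  ],
)

```text
clock: 16.65
position: [580.3, -237.4, 183.5]
ee_rot: [0.989, 0.148, -0.001, -0.0]
contact_force: [1.0, -0.7, -1.1]
gripper_width: 6.6
grasp_force: 61.1
```

Call:
send_rows(
  targets=[
    {"x":0,"y":0,"z":-2.0,"ax":0,"ay":0,"az":0,"gripper":1},
    {"x":0,"y":0,"z":0,"ax":0,"ay":0,"az":6.35,"gripper":1},
    {"x":0,"y":0,"z":0,"ax":0,"ay":0,"az":6.35,"gripper":1},
    {"x":0,"y":0,"z":0,"ax":0,"ay":0,"az":6.35,"gripper":1},
    {"x":0,"y":0,"z":0,"ax":0,"ay":0,"az":6.35,"gripper":1},
  ],
)

```text
clock: 17.07
position: [580.4, -237.4, 202.8]
ee_rot: [0.997, -0.076, -0.001, -0.0]
contact_force: [-0.7, 0.0, -2.0]
gripper_width: 6.6
grasp_force: 61.1
```

Call:
send_rows(
  targets=[
    {"x":-0.43,"y":-2.53,"z":0,"ax":0,"ay":0,"az":0,"gripper":1},
    {"x":-0.43,"y":-2.53,"z":0,"ax":0,"ay":0,"az":0,"gripper":1},
    {"x":-0.43,"y":-2.53,"z":0,"ax":0,"ay":0,"az":0,"gripper":1},
    {"x":-0.43,"y":-2.53,"z":0,"ax":0,"ay":0,"az":0,"gripper":1},
    {"x":-0.43,"y":-2.53,"z":0,"ax":0,"ay":0,"az":0,"gripper":1},
  ],
)

```text
clock: 17.48
position: [577.4, -108.2, 202.7]
ee_rot: [0.997, -0.073, -0.001, -0.0]
contact_force: [1.0, 1.0, -1.4]
gripper_width: 6.7
grasp_force: 61.0
```

Call:
send_rows(
  targets=[
    {"x":-0.43,"y":-2.53,"z":0,"ax":0,"ay":0,"az":0,"gripper":1},
    {"x":-0.43,"y":-2.53,"z":0,"ax":0,"ay":0,"az":0,"gripper":1},
    {"x":-0.43,"y":-2.53,"z":0,"ax":0,"ay":0,"az":0,"gripper":1},
    {"x":-0.43,"y":-2.53,"z":0,"ax":0,"ay":0,"az":0,"gripper":1},
    {"x":-0.43,"y":-2.53,"z":0,"ax":0,"ay":0,"az":0,"gripper":1},
  ],
)

```text
clock: 17.9
position: [574.5, 20.1, 202.8]
ee_rot: [0.997, -0.073, -0.001, 0.0]
contact_force: [0.6, -0.1, -1.4]
gripper_width: 6.3
grasp_force: 61.0
```

Call:
send_rows(
  targets=[
    {"x":-0.43,"y":-2.53,"z":0,"ax":0,"ay":0,"az":0,"gripper":1},
    {"x":-0.43,"y":-2.53,"z":0,"ax":0,"ay":0,"az":0,"gripper":1},
    {"x":-0.43,"y":-2.53,"z":0,"ax":0,"ay":0,"az":0,"gripper":1},
    {"x":-0.43,"y":-2.53,"z":0,"ax":0,"ay":0,"az":0,"gripper":1},
    {"x":-0.43,"y":-2.53,"z":0,"ax":0,"ay":0,"az":0,"gripper":1},
  ],
)

```text
clock: 18.32
position: [571.6, 148.3, 202.8]
ee_rot: [0.997, -0.073, -0.001, 0.0]
contact_force: [0.1, 0.1, -0.6]
gripper_width: 6.6
grasp_force: 61.0
```

Call:
send_rows(
  targets=[
    {"x":-0.43,"y":-2.45,"z":0,"ax":0,"ay":0,"az":0,"gripper":1},
    {"x":0,"y":0,"z":0,"ax":0,"ay":0,"az":0,"gripper":1},
    {"x":0,"y":0,"z":0,"ax":0,"ay":0,"az":0,"gripper":1},
    {"x":0,"y":0,"z":0,"ax":0,"ay":0,"az":0,"gripper":1},
  ],
)

```text
clock: 18.65
position: [571.2, 171.8, 202.8]
ee_rot: [0.997, -0.073, -0.001, 0.0]
contact_force: [-0.1, -0.8, -1.3]
gripper_width: 6.2
grasp_force: 61.1
```

```bash
python3 - <<'E'
from h import *
rows(572,172.2,-.146,78)
for nm in("top","scene"):
    p,d=arm.get_image(nm);np.savez(f"/tmp/{nm}.npz",p=p,d=d)
    for t in("ball_1_center","pellet_1_center","tub","stirrer_tip"):print(nm,t,[(np.round(b["rect"],1).tolist(),round(b["score"],2)) for b in arm.boxes_of(nm,t)[:8]])
p=np.load("/tmp/scene.npz")["p"];cv2.imwrite("pics/b3.png",cv2.resize(p[180:300,180:300,::-1],(600,600),interpolation=cv2.INTER_CUBIC))
E
```

```text
t 18.65 pos [571.2 171.8 202.8] psi -0.146 tilt [-0.001 -0.001 -1.   ] F [-0.1 -0.8 -1.3] w 6.2 g 61.1
az deg 0.01 then tool x,y cm 0.07 -0.06 z 12.48
top ball_1_center []
top pellet_1_center []
top tub []
top stirrer_tip []
scene ball_1_center []
scene pellet_1_center []
scene tub [([199.6, 218.2, 69.7, 66.3], 0.76)]
scene stirrer_tip [([224.4, 211.5, 10.2, 17.3], 0.41), ([269.7, 163.0, 54.2, 35.6], 0.16)]
```

View pics/b3.png

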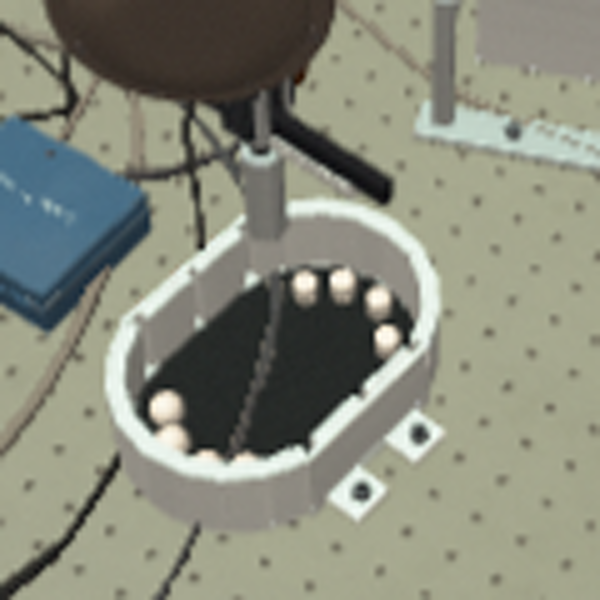

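```bash
cat > beads.py <<'E'
from h import *
def tub(P):
    c,n=np.cos(-.146),np.sin(-.146);q=np.atleast_2d(P)[:,:2]-[572,172.2];return np.c_[q@[c,n],q@[-n,c]]
def find(nm,p,z=12):
    h=p.astype(int);m=((h[...,0]-h[...,2]>22)&(h[...,0]>110)).astype(np.uint8)
    k,L,S,C=cv2.connectedComponentsWithStats(m);o=[]
    for i in range(1,k):
        if S[i,4]<4: continue
        t=tub(ray(nm,*C[i],z))[0]
        if abs(t[0])<60 and abs(t[1])<90:o.append((t.round().tolist(),int(S[i,4]),C[i].round(1).tolist()))
    return o
E
python3 - <<'E'
from beads import *
g=lambda u,v,z:tub(ray("top",130+(u+.5)/3-.5,130+(v+.5)/3-.5,z))[0].round()
print("balls",[g(*a,14) for a in((137,228),(135,252),(148,213),(138,268))])
print("pel",[g(*a,11) for a in((255,229),(267,245),(266,267),(247,285))])
print(find("scene",np.load("/tmp/scene.npz")["p"]))
print(find("top",np.load("/tmp/top.npz")["p"]))
p=cv2.imread("pics/top0.png")
E
```

```text
balls [array([13., 67.]), array([-11.,  65.]), array([30., 59.]), array([-27.,  59.])]
pel [array([ 28., -51.]), array([ 13., -65.]), array([ -9., -67.]), array([-30., -51.])]
[([27.0, -53.0], 17, [240.5, 236.7]), ([11.0, -66.0], 16, [248.2, 236.8]), ([-10.0, -71.0], 16, [255.6, 239.5]), ([-29.0, -54.0], 17, [257.1, 247.5]), ([24.0, 53.0], 46, [213.3, 263.1]), ([-6.0, 56.0], 5, [221.6, 270.4]), ([-21.0, 46.0], 4, [228.5, 271.0])]
[([26.0, -51.0], 15, [214.9, 206.5]), ([10.0, 66.0], 14, [175.5, 207.0]), ([-18.0, 61.0], 64, [175.9, 216.3]), ([12.0, -65.0], 16, [218.5, 211.5]), ([-10.0, -68.0], 17, [218.4, 218.9]), ([-30.0, -51.0], 17, [212.0, 224.6])]
```

Call:
send_rows(
  targets=[
    {"x":0.07,"y":0,"z":2.5,"ax":0,"ay":0,"az":0,"gripper":1},
    {"x":0,"y":0,"z":2.5,"ax":0,"ay":0,"az":0,"gripper":1},
    {"x":0,"y":0,"z":2.5,"ax":0,"ay":0,"az":0,"gripper":1},
    {"x":0,"y":0,"z":2.0,"ax":0,"ay":0,"az":0,"gripper":1},
    {"x":0,"y":0,"z":1.5,"ax":0,"ay":0,"az":0,"gripper":1},
  ],
)

```text
clock: 19.57
position: [571.5, 171.6, 91.2]
ee_rot: [0.997, -0.073, -0.001, 0.001]
contact_force: [-0.5, 0.4, -1.9]
gripper_width: 6.8
grasp_force: 61.0
```

Call:
send_rows(
  targets=[
    {"x":0,"y":0,"z":1.0,"ax":0,"ay":0,"az":0,"gripper":1},
    {"x":0,"y":0,"z":0.5,"ax":0,"ay":0,"az":0,"gripper":1},
    {"x":0,"y":0,"z":0,"ax":0,"ay":0,"az":0,"gripper":1},
    {"x":0,"y":0,"z":0,"ax":0,"ay":0,"az":0,"gripper":1},
    {"x":0,"y":0,"z":0,"ax":0,"ay":0,"az":0,"gripper":1},
  ],
)

```text
clock: 19.98
position: [573.2, 172.5, 79.6]
ee_rot: [0.997, -0.073, 0.001, -0.001]
contact_force: [-0.2, 1.3, -1.6]
gripper_width: 6.5
grasp_force: 61.0
```

Call:
send_rows(
  targets=[
    {"x":1.15,"y":0,"z":0,"ax":0,"ay":0,"az":0,"gripper":1},
    {"x":1.15,"y":0,"z":0,"ax":0,"ay":0,"az":0,"gripper":1},
    {"x":1.15,"y":0,"z":0,"ax":0,"ay":0,"az":0,"gripper":1},
    {"x":1.15,"y":0,"z":0,"ax":0,"ay":0,"az":0,"gripper":1},
    {"x":0,"y":0,"z":0,"ax":0,"ay":0,"az":0,"gripper":1},
  ],
)

```text
clock: 20.4
position: [618.1, 165.2, 78.9]
ee_rot: [0.997, -0.073, -0.001, -0.0]
contact_force: [-3.4, 0.9, 0.2]
gripper_width: 6.1
grasp_force: 61.3
```

```bash
python3 - <<'E'
from beads import *
rows(572,172.2,-.146,78);print(tub(arm.read_state()["position"]))
E
```

```text
t 20.4 pos [618.1 165.2  78.9] psi -0.147 tilt [-0.001  0.    -1.   ] F [-3.4  0.9  0.2] w 6.1 g 61.3
az deg -0.06 then tool x,y cm -4.66 -0.02 z 0.09
[[46.61002178 -0.22420885]]
```

Call:
send_rows(
  targets=[
    {"x":-0.1,"y":-0.93,"z":0,"ax":0,"ay":0,"az":0,"gripper":1},
    {"x":0,"y":-0.93,"z":0,"ax":0,"ay":0,"az":0,"gripper":1},
    {"x":0,"y":-0.94,"z":0,"ax":0,"ay":0,"az":0,"gripper":1},
  ],
)

```text
clock: 20.65
position: [621.2, 194.5, 79.0]
ee_rot: [0.997, -0.073, 0.001, -0.0]
contact_force: [-0.6, 0.6, -0.6]
gripper_width: 6.7
grasp_force: 61.0
```

Call:
send_rows(
  targets=[
    {"x":-0.16,"y":-1.19,"z":0,"ax":0,"ay":0,"az":0,"gripper":1},
    {"x":-0.46,"y":-1.11,"z":0,"ax":0,"ay":0,"az":0,"gripper":1},
    {"x":-0.73,"y":-0.95,"z":0,"ax":0,"ay":0,"az":0,"gripper":1},
    {"x":-0.95,"y":-0.73,"z":0,"ax":0,"ay":0,"az":0,"gripper":1},
  ],
)

```text
clock: 20.98
position: [603.2, 236.7, 77.9]
ee_rot: [0.997, -0.072, -0.0, 0.001]
contact_force: [0.4, -4.5, -0.5]
gripper_width: 6.6
grasp_force: 61.1
```

Call:
send_rows(
  targets=[
    {"x":-1.1,"y":-0.46,"z":0,"ax":0,"ay":0,"az":0,"gripper":1},
    {"x":-1.18,"y":-0.16,"z":0,"ax":0,"ay":0,"az":0,"gripper":1},
    {"x":-1.18,"y":0.16,"z":0,"ax":0,"ay":0,"az":0,"gripper":1},
    {"x":-1.1,"y":0.46,"z":0,"ax":0,"ay":0,"az":0,"gripper":1},
  ],
)

```text
clock: 21.32
position: [560.2, 244.2, 79.6]
ee_rot: [0.997, -0.072, 0.003, -0.002]
contact_force: [5.0, -1.9, 0.6]
gripper_width: 6.6
grasp_force: 61.2
```

Call:
send_rows(
  targets=[
    {"x":-0.95,"y":0.73,"z":0,"ax":0,"ay":0,"az":0,"gripper":1},
    {"x":-0.73,"y":0.95,"z":0,"ax":0,"ay":0,"az":0,"gripper":1},
    {"x":-0.46,"y":1.11,"z":0,"ax":0,"ay":0,"az":0,"gripper":1},
    {"x":-0.16,"y":1.19,"z":0,"ax":0,"ay":0,"az":0,"gripper":1},
    {"x":0,"y":1.12,"z":0,"ax":0,"ay":0,"az":0,"gripper":1},
  ],
)

```text
clock: 21.73
position: [532.8, 198.4, 81.4]
ee_rot: [0.997, -0.071, 0.006, -0.004]
contact_force: [5.7, -0.3, 0.5]
gripper_width: 6.7
grasp_force: 61.2
```

```bash
python3 - <<'E'
from beads import *
rows(572,172.2,-.146,78);print(tub(arm.read_state()["position"]))
for nm in("top","scene"):
    p,d=arm.get_image(nm);np.savez(f"/tmp/{nm}.npz",p=p,d=d);print(nm,find(nm,p))
p=np.load("/tmp/scene.npz")["p"];cv2.imwrite("pics/b4.png",cv2.resize(p[180:300,180:300,::-1],(600,600),interpolation=cv2.INTER_CUBIC))
E
```

```text
t 21.73 pos [532.8 198.4  81.4] psi -0.143 tilt [ 0.013  0.007 -1.   ] F [ 5.7 -0.3  0.5] w 6.7 g 61.2
az deg 0.17 then tool x,y cm 4.26 2.02 z 0.34
[[-42.63465121  20.20669395]]
top [([41.0, 79.0], 5, [173.2, 196.4]), ([13.0, 78.0], 6, [172.0, 205.5]), ([26.0, -51.0], 15, [214.9, 206.5]), ([-7.0, 84.0], 5, [168.8, 211.6]), ([12.0, -65.0], 15, [218.6, 211.6]), ([-10.0, -67.0], 17, [218.4, 219.0]), ([-30.0, -51.0], 17, [212.0, 224.6]), ([-48.0, 26.0], 5, [185.8, 227.4]), ([-45.0, -2.0], 23, [195.1, 227.6])]
scene [([6.0, -40.0], 4, [243.2, 243.8])]
```

View pics/b4.png

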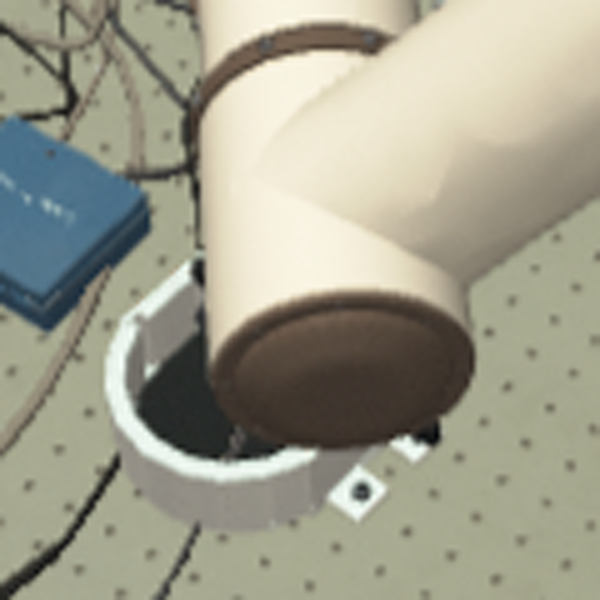

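Call:
send_rows(
  targets=[
    {"x":0,"y":1.12,"z":0,"ax":0,"ay":0,"az":0,"gripper":1},
    {"x":0,"y":1.12,"z":0,"ax":0,"ay":0,"az":0,"gripper":1},
    {"x":0,"y":1.12,"z":0,"ax":0,"ay":0,"az":0,"gripper":1},
    {"x":0,"y":1.12,"z":0,"ax":0,"ay":0,"az":0,"gripper":1},
  ],
)

```text
clock: 22.17
position: [522.4, 151.4, 78.8]
ee_rot: [0.997, -0.073, 0.001, -0.001]
contact_force: [2.5, 2.6, -0.1]
gripper_width: 6.6
grasp_force: 61.2
```

Call:
send_rows(
  targets=[
    {"x":0.16,"y":1.19,"z":0,"ax":0,"ay":0,"az":0,"gripper":1},
    {"x":0.46,"y":1.11,"z":0,"ax":0,"ay":0,"az":0,"gripper":1},
    {"x":0.73,"y":0.95,"z":0,"ax":0,"ay":0,"az":0,"gripper":1},
    {"x":0.95,"y":0.73,"z":0,"ax":0,"ay":0,"az":0,"gripper":1},
  ],
)

```text
clock: 22.5
position: [541.7, 108.8, 79.7]
ee_rot: [0.997, -0.073, 0.003, -0.002]
contact_force: [2.9, 4.9, 0.4]
gripper_width: 6.2
grasp_force: 61.5
```

Call:
send_rows(
  targets=[
    {"x":1.1,"y":0.46,"z":0,"ax":0,"ay":0,"az":0,"gripper":1},
    {"x":1.18,"y":0.16,"z":0,"ax":0,"ay":0,"az":0,"gripper":1},
    {"x":1.18,"y":-0.16,"z":0,"ax":0,"ay":0,"az":0,"gripper":1},
    {"x":1.1,"y":-0.46,"z":0,"ax":0,"ay":0,"az":0,"gripper":1},
  ],
)

```text
clock: 22.83
position: [583.4, 101.2, 77.6]
ee_rot: [0.997, -0.074, -0.002, 0.0]
contact_force: [-1.9, 3.9, 1.8]
gripper_width: 6.6
grasp_force: 61.5
```

Call:
send_rows(
  targets=[
    {"x":0.95,"y":-0.73,"z":0,"ax":0,"ay":0,"az":0,"gripper":1},
    {"x":0.73,"y":-0.95,"z":0,"ax":0,"ay":0,"az":0,"gripper":1},
    {"x":0.46,"y":-1.11,"z":0,"ax":0,"ay":0,"az":0,"gripper":1},
    {"x":0.16,"y":-1.19,"z":0,"ax":0,"ay":0,"az":0,"gripper":1},
    {"x":0,"y":0,"z":0,"ax":0,"ay":0,"az":0,"gripper":1},
  ],
)

```text
clock: 23.25
position: [609.8, 137.8, 76.2]
ee_rot: [0.997, -0.073, -0.004, 0.002]
contact_force: [-5.8, 0.1, -0.7]
gripper_width: 6.6
grasp_force: 61.2
```

```bash
python3 - <<'E'
from beads import *
rows(572,172.2,-.146,78);print(tub(arm.read_state()["position"]))
for nm in("top","scene"):
    p,d=arm.get_image(nm);np.savez(f"/tmp/{nm}.npz",p=p,d=d);print(nm,find(nm,p))
p=np.load("/tmp/top.npz")["p"];cv2.imwrite("pics/a4.png",cv2.resize(p[170:260,150:240,::-1],(540,540),interpolation=cv2.INTER_CUBIC))
E
```

```text
t 23.25 pos [609.8 137.8  76.2] psi -0.145 tilt [-0.009 -0.004 -1.   ] F [-5.8  0.1 -0.7] w 6.6 g 61.2
az deg 0.03 then tool x,y cm -4.24 -2.85 z -0.18
[[ 42.40080667 -28.50057983]]
top [([39.0, -56.0], 15, [216.9, 202.5]), ([5.0, -35.0], 31, [208.5, 212.6]), ([7.0, -73.0], 11, [221.1, 213.6]), ([-34.0, 59.0], 30, [175.5, 221.3]), ([-17.0, -69.0], 8, [218.6, 221.2]), ([-43.0, 24.0], 26, [186.5, 226.0]), ([-33.0, -56.0], 22, [213.4, 225.8])]
scene [([38.0, -55.0], 14, [238.0, 234.1]), ([6.0, -81.0], 12, [253.2, 234.2]), ([55.0, -32.0], 4, [227.2, 236.2]), ([47.0, -23.0], 6, [227.3, 239.7]), ([-26.0, -67.0], 34, [259.2, 243.7]), ([4.0, -39.0], 26, [243.4, 244.5])]
```

View pics/a4.png

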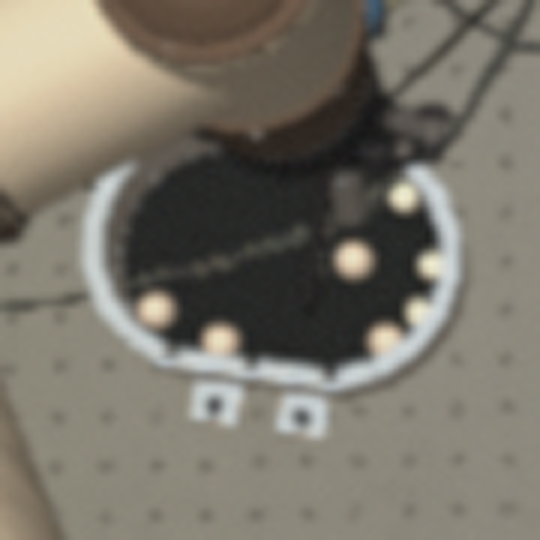

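Call:
send_rows(
  targets=[
    {"x":0.4,"y":-0.93,"z":0,"ax":0,"ay":0,"az":0,"gripper":1},
    {"x":0,"y":-1.12,"z":0,"ax":0,"ay":0,"az":0,"gripper":1},
    {"x":0,"y":-1.12,"z":0,"ax":0,"ay":0,"az":0,"gripper":1},
    {"x":0,"y":-1.12,"z":0,"ax":0,"ay":0,"az":0,"gripper":1},
    {"x":0,"y":-1.12,"z":0,"ax":0,"ay":0,"az":0,"gripper":1},
  ],
)

```text
clock: 23.77
position: [622.0, 189.7, 76.8]
ee_rot: [0.997, -0.073, -0.003, 0.002]
contact_force: [-5.7, -2.7, -0.6]
gripper_width: 6.9
grasp_force: 61.0
```

Call:
send_rows(
  targets=[
    {"x":-0.17,"y":-1.29,"z":0,"ax":0,"ay":0,"az":0,"gripper":1},
    {"x":-0.5,"y":-1.21,"z":0,"ax":0,"ay":0,"az":0,"gripper":1},
    {"x":-0.79,"y":-1.04,"z":0,"ax":0,"ay":0,"az":0,"gripper":1},
    {"x":-1.04,"y":-0.79,"z":0,"ax":0,"ay":0,"az":0,"gripper":1},
  ],
)

```text
clock: 24.1
position: [605.8, 236.3, 77.7]
ee_rot: [0.997, -0.073, -0.001, 0.002]
contact_force: [-0.4, -8.6, -1.3]
gripper_width: 6.5
grasp_force: 61.2
```

Call:
send_rows(
  targets=[
    {"x":-1.21,"y":-0.5,"z":0,"ax":0,"ay":0,"az":0,"gripper":1},
    {"x":-1.29,"y":-0.17,"z":0,"ax":0,"ay":0,"az":0,"gripper":1},
    {"x":-1.29,"y":0.17,"z":0,"ax":0,"ay":0,"az":0,"gripper":1},
    {"x":-1.21,"y":0.5,"z":0,"ax":0,"ay":0,"az":0,"gripper":1},
  ],
)

```text
clock: 24.43
position: [560.5, 245.3, 80.0]
ee_rot: [0.997, -0.072, 0.005, -0.001]
contact_force: [10.4, -6.2, -1.9]
gripper_width: 6.5
grasp_force: 61.1
```

Call:
send_rows(
  targets=[
    {"x":-1.04,"y":0.79,"z":0,"ax":0,"ay":0,"az":0,"gripper":1},
    {"x":-0.79,"y":1.04,"z":0,"ax":0,"ay":0,"az":0,"gripper":1},
    {"x":-0.5,"y":1.21,"z":0,"ax":0,"ay":0,"az":0,"gripper":1},
    {"x":-0.17,"y":1.29,"z":0,"ax":0,"ay":0,"az":0,"gripper":1},
    {"x":0,"y":1.12,"z":0,"ax":0,"ay":0,"az":0,"gripper":1},
  ],
)

```text
clock: 24.85
position: [530.0, 197.4, 81.8]
ee_rot: [0.997, -0.071, 0.008, -0.004]
contact_force: [6.3, 1.0, 1.3]
gripper_width: 6.3
grasp_force: 61.4
```

Call:
send_rows(
  targets=[
    {"x":0,"y":1.12,"z":0,"ax":0,"ay":0,"az":0,"gripper":1},
    {"x":0,"y":1.12,"z":0,"ax":0,"ay":0,"az":0,"gripper":1},
    {"x":0,"y":1.12,"z":0,"ax":0,"ay":0,"az":0,"gripper":1},
    {"x":0,"y":1.12,"z":0,"ax":0,"ay":0,"az":0,"gripper":1},
  ],
)

```text
clock: 25.18
position: [522.5, 152.1, 81.0]
ee_rot: [0.997, -0.072, 0.006, -0.003]
contact_force: [0.3, -0.2, -0.7]
gripper_width: 6.4
grasp_force: 61.1
```

Call:
send_rows(
  targets=[
    {"x":0.17,"y":1.29,"z":0,"ax":0,"ay":0,"az":0,"gripper":1},
    {"x":0.5,"y":1.21,"z":0,"ax":0,"ay":0,"az":0,"gripper":1},
    {"x":0.79,"y":1.04,"z":0,"ax":0,"ay":0,"az":0,"gripper":1},
    {"x":1.04,"y":0.79,"z":0,"ax":0,"ay":0,"az":0,"gripper":1},
  ],
)

```text
clock: 25.52
position: [538.7, 105.5, 79.8]
ee_rot: [0.997, -0.073, 0.003, -0.003]
contact_force: [-1.2, 11.5, 2.2]
gripper_width: 6.6
grasp_force: 63.0
```

Call:
send_rows(
  targets=[
    {"x":1.21,"y":0.5,"z":0,"ax":0,"ay":0,"az":0,"gripper":1},
    {"x":1.29,"y":0.17,"z":0,"ax":0,"ay":0,"az":0,"gripper":1},
    {"x":1.29,"y":-0.17,"z":0,"ax":0,"ay":0,"az":0,"gripper":1},
    {"x":1.21,"y":-0.5,"z":0,"ax":0,"ay":0,"az":0,"gripper":1},
  ],
)

```text
clock: 25.85
position: [586.1, 97.4, 78.4]
ee_rot: [0.997, -0.074, 0.0, -0.002]
contact_force: [-1.5, 7.6, -0.1]
gripper_width: 6.9
grasp_force: 61.9
```

Call:
send_rows(
  targets=[
    {"x":1.04,"y":-0.79,"z":0,"ax":0,"ay":0,"az":0,"gripper":1},
    {"x":0.79,"y":-1.04,"z":0,"ax":0,"ay":0,"az":0,"gripper":1},
    {"x":0.5,"y":-1.21,"z":0,"ax":0,"ay":0,"az":0,"gripper":1},
    {"x":0.17,"y":-1.29,"z":0,"ax":0,"ay":0,"az":0,"gripper":1},
    {"x":0,"y":-1.12,"z":0,"ax":0,"ay":0,"az":0,"gripper":1},
  ],
)

```text
clock: 26.27
position: [614.4, 145.2, 76.2]
ee_rot: [0.997, -0.073, -0.005, 0.002]
contact_force: [-5.8, -2.6, 0.2]
gripper_width: 6.4
grasp_force: 61.3
```

```bash
python3 - <<'E'
from beads import *
rows(572,172.2,-.146,78);print(tub(arm.read_state()["position"]))
for nm in("top","scene"):
    p,d=arm.get_image(nm);np.savez(f"/tmp/{nm}.npz",p=p,d=d);print(nm,find(nm,p))
p=np.load("/tmp/top.npz")["p"];cv2.imwrite("pics/a5.png",cv2.resize(p[170:260,150:240,::-1],(540,540),interpolation=cv2.INTER_CUBIC))
E
```

```text
t 26.27 pos [614.4 145.2  76.2] psi -0.147 tilt [-0.011 -0.004 -1.   ] F [-5.8 -2.6  0.2] w 6.4 g 61.3
az deg -0.05 then tool x,y cm -4.59 -2.05 z -0.18
[[ 45.91673731 -20.54782778]]
top [([46.0, -39.0], 16, [211.8, 199.4]), ([15.0, -72.0], 11, [221.0, 211.0]), ([5.0, -35.0], 31, [208.5, 212.6]), ([-20.0, -65.0], 33, [217.2, 222.2]), ([-43.0, 38.0], 28, [182.1, 225.3]), ([-40.0, 7.0], 32, [192.4, 225.7])]
scene [([15.0, -77.0], 16, [249.7, 233.4]), ([50.0, -47.0], 4, [232.5, 233.5]), ([-22.0, -70.0], 38, [258.8, 242.1]), ([49.0, -14.0], 18, [224.3, 241.6]), ([4.0, -39.0], 26, [243.4, 244.5]), ([-34.0, 2.0], 5, [244.2, 262.2])]
```

View pics/a5.png

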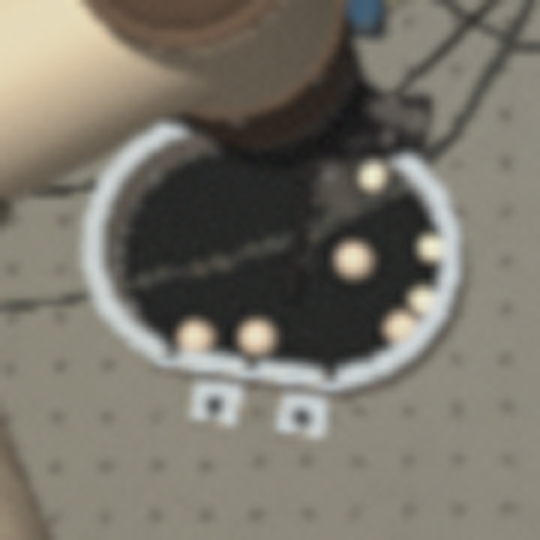

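Call:
send_rows(
  targets=[
    {"x":-0.4,"y":0,"z":0,"ax":0,"ay":0,"az":0,"gripper":1},
    {"x":0,"y":0,"z":0,"ax":0,"ay":0,"az":0,"gripper":1},
    {"x":0,"y":0,"z":0,"ax":0,"ay":0,"az":0,"gripper":1},
    {"x":0,"y":0,"z":0,"ax":0,"ay":0,"az":0,"gripper":1},
  ],
)

```text
clock: 26.7
position: [612.9, 146.2, 77.5]
ee_rot: [0.997, -0.073, -0.002, 0.001]
contact_force: [-4.1, -1.1, -2.3]
gripper_width: 6.5
grasp_force: 60.9
```

```bash
python3 - <<'E'
from beads import *
rows(572,172.2,-.146,78);print(tub(arm.read_state()["position"]))
for nm in("top","scene"):
    p,d=arm.get_image(nm);np.savez(f"/tmp/{nm}.npz",p=p,d=d);print(nm,find(nm,p))
E
```

```text
t 26.7 pos [612.9 146.2  77.5] psi -0.146 tilt [-0.003 -0.001 -1.   ] F [-4.1 -1.1 -2.3] w 6.5 g 60.9
az deg -0.02 then tool x,y cm -4.42 -1.98 z -0.05
[[ 44.24068718 -19.78918964]]
top [([47.0, -39.0], 18, [211.8, 199.2]), ([15.0, -72.0], 11, [221.0, 211.0]), ([5.0, -35.0], 31, [208.5, 212.6]), ([-20.0, -65.0], 33, [217.2, 222.2]), ([-43.0, 37.0], 29, [182.1, 225.4]), ([-40.0, 7.0], 31, [192.5, 225.6])]
scene [([17.0, -79.0], 12, [249.7, 232.7]), ([48.0, -46.0], 6, [232.7, 234.2]), ([-22.0, -70.0], 37, [258.8, 242.1]), ([56.0, -17.0], 5, [223.4, 239.4]), ([46.0, -11.0], 11, [224.4, 242.7]), ([4.0, -39.0], 25, [243.4, 244.4]), ([-34.0, 2.0], 5, [244.2, 262.2])]
```

Call:
send_rows(
  targets=[
    {"x":-1.4,"y":0,"z":0,"ax":0,"ay":0,"az":0,"gripper":1},
    {"x":0,"y":-1.5,"z":0,"ax":0,"ay":0,"az":0,"gripper":1},
    {"x":0,"y":-1.5,"z":0,"ax":0,"ay":0,"az":0,"gripper":1},
    {"x":0,"y":-1.5,"z":0,"ax":0,"ay":0,"az":0,"gripper":1},
    {"x":0.7,"y":0,"z":0,"ax":0,"ay":0,"az":0,"gripper":1},
  ],
)

```text
clock: 27.22
position: [615.6, 196.9, 79.4]
ee_rot: [0.997, -0.071, 0.002, -0.001]
contact_force: [0.1, 0.1, -1.7]
gripper_width: 6.2
grasp_force: 61.0
```

Call:
send_rows(
  targets=[
    {"x":0.3,"y":0,"z":0,"ax":0,"ay":0,"az":0,"gripper":1},
    {"x":0,"y":0,"z":0,"ax":0,"ay":0,"az":0,"gripper":1},
    {"x":0,"y":0,"z":0,"ax":0,"ay":0,"az":0,"gripper":1},
    {"x":0,"y":0,"z":0,"ax":0,"ay":0,"az":0,"gripper":1},
  ],
)

```text
clock: 27.55
position: [616.8, 191.8, 78.2]
ee_rot: [0.997, -0.073, -0.0, 0.0]
contact_force: [0.1, -0.6, -1.9]
gripper_width: 6.8
grasp_force: 61.0
```

Call:
send_rows(
  targets=[
    {"x":0.2,"y":0,"z":0,"ax":0,"ay":0,"az":0,"gripper":1},
    {"x":0,"y":0,"z":0,"ax":0,"ay":0,"az":0,"gripper":1},
    {"x":0,"y":0,"z":0,"ax":0,"ay":0,"az":0,"gripper":1},
  ],
)

```text
clock: 27.8
position: [618.8, 191.6, 78.4]
ee_rot: [0.997, -0.073, 0.0, -0.0]
contact_force: [0.1, -0.6, -1.7]
gripper_width: 6.9
grasp_force: 61.0
```

Call:
send_rows(
  targets=[
    {"x":0.2,"y":0,"z":0,"ax":0,"ay":0,"az":0,"gripper":1},
    {"x":0,"y":0,"z":0,"ax":0,"ay":0,"az":0,"gripper":1},
    {"x":0,"y":0,"z":0,"ax":0,"ay":0,"az":0,"gripper":1},
  ],
)

```text
clock: 28.05
position: [620.7, 191.5, 78.3]
ee_rot: [0.997, -0.073, -0.0, 0.0]
contact_force: [-0.0, -0.1, -2.1]
gripper_width: 6.4
grasp_force: 61.0
```

Call:
send_rows(
  targets=[
    {"x":0.2,"y":0,"z":0,"ax":0,"ay":0,"az":0,"gripper":1},
    {"x":0,"y":0,"z":0,"ax":0,"ay":0,"az":0,"gripper":1},
    {"x":0,"y":0,"z":0,"ax":0,"ay":0,"az":0,"gripper":1},
  ],
)

```text
clock: 28.3
position: [621.8, 191.2, 78.2]
ee_rot: [0.997, -0.073, -0.001, 0.0]
contact_force: [-3.6, 1.4, 1.6]
gripper_width: 6.8
grasp_force: 61.4
```

```bash
python3 - <<'E'
from beads import *
rows(572,172.2,-.146,78);print(tub(arm.read_state()["position"]))
for nm in("top","scene"):
    p,d=arm.get_image(nm);np.savez(f"/tmp/{nm}.npz",p=p,d=d);print(nm,find(nm,p))
    print([(np.round(b["rect"],1).tolist(),round(b["score"],2)) for b in arm.boxes_of(nm,"ball_1_center")])
p=np.load("/tmp/top.npz")["p"];cv2.imwrite("pics/a6.png",cv2.resize(p[170:260,150:240,::-1],(540,540),interpolation=cv2.INTER_CUBIC))
E
```

```text
t 28.3 pos [621.8 191.2  78.2] psi -0.146 tilt [-0.002 -0.    -1.   ] F [-3.6  1.4  1.6] w 6.8 g 61.4
az deg 0.0 then tool x,y cm -4.65 2.61 z 0.02
[[46.54729669 26.05071451]]
top [([48.0, -4.0], 16, [200.5, 197.5]), ([47.0, -39.0], 17, [211.7, 199.2]), ([15.0, -72.0], 11, [221.0, 211.0]), ([5.0, -35.0], 31, [208.5, 212.6]), ([-21.0, -65.0], 32, [217.1, 222.3]), ([-43.0, 38.0], 28, [182.1, 225.3]), ([-40.0, 7.0], 32, [192.4, 225.7])]
[]
scene [([16.0, -76.0], 16, [249.5, 233.4]), ([47.0, -41.0], 17, [231.7, 235.6]), ([-22.0, -70.0], 39, [258.7, 242.0]), ([4.0, -39.0], 26, [243.4, 244.5]), ([-33.0, 2.0], 6, [244.0, 262.2])]
[]
```

View pics/a6.png

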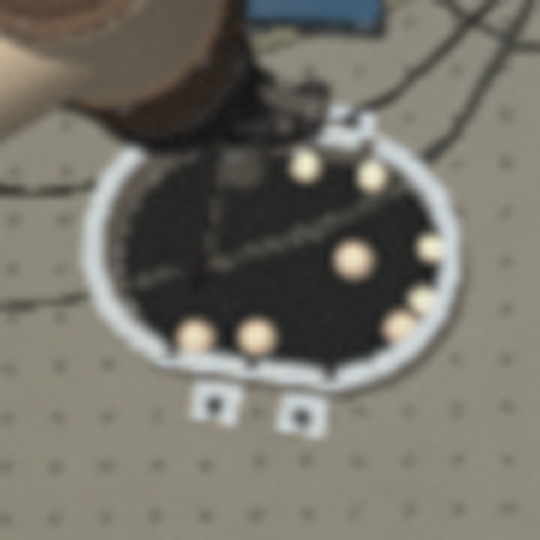

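Call:
send_rows(
  targets=[
    {"x":-0.1,"y":-0.2,"z":0,"ax":0,"ay":0,"az":0,"gripper":1},
    {"x":-0.15,"y":-1.16,"z":0,"ax":0,"ay":0,"az":0,"gripper":1},
    {"x":-0.45,"y":-1.08,"z":0,"ax":0,"ay":0,"az":0,"gripper":1},
    {"x":-0.71,"y":-0.93,"z":0,"ax":0,"ay":0,"az":0,"gripper":1},
    {"x":-0.93,"y":-0.71,"z":0,"ax":0,"ay":0,"az":0,"gripper":1},
  ],
)

```text
clock: 28.92
position: [605.3, 235.5, 77.8]
ee_rot: [0.997, -0.073, -0.0, 0.001]
contact_force: [-0.2, -5.8, -1.2]
gripper_width: 6.3
grasp_force: 61.2
```

Call:
send_rows(
  targets=[
    {"x":-1.08,"y":-0.45,"z":0,"ax":0,"ay":0,"az":0,"gripper":1},
    {"x":-1.16,"y":-0.15,"z":0,"ax":0,"ay":0,"az":0,"gripper":1},
    {"x":-1.16,"y":0.15,"z":0,"ax":0,"ay":0,"az":0,"gripper":1},
    {"x":-1.08,"y":0.45,"z":0,"ax":0,"ay":0,"az":0,"gripper":1},
    {"x":-0.93,"y":0.71,"z":0,"ax":0,"ay":0,"az":0,"gripper":1},
  ],
)

```text
clock: 29.33
position: [551.5, 238.0, 79.5]
ee_rot: [0.997, -0.072, 0.003, -0.002]
contact_force: [1.9, -1.2, -0.8]
gripper_width: 6.6
grasp_force: 61.1
```

Call:
send_rows(
  targets=[
    {"x":-0.71,"y":0.93,"z":0,"ax":0,"ay":0,"az":0,"gripper":1},
    {"x":-0.45,"y":1.08,"z":0,"ax":0,"ay":0,"az":0,"gripper":1},
    {"x":-0.15,"y":1.16,"z":0,"ax":0,"ay":0,"az":0,"gripper":1},
    {"x":0,"y":0.8,"z":0,"ax":0,"ay":0,"az":0,"gripper":1},
    {"x":0,"y":0.8,"z":0,"ax":0,"ay":0,"az":0,"gripper":1},
  ],
)

```text
clock: 29.75
position: [534.4, 191.9, 80.4]
ee_rot: [0.997, -0.072, 0.004, -0.003]
contact_force: [6.2, 0.9, 1.0]
gripper_width: 6.2
grasp_force: 61.4
```

Call:
send_rows(
  targets=[
    {"x":0,"y":0.8,"z":0,"ax":0,"ay":0,"az":0,"gripper":1},
    {"x":0,"y":0.8,"z":0,"ax":0,"ay":0,"az":0,"gripper":1},
    {"x":0,"y":0.8,"z":0,"ax":0,"ay":0,"az":0,"gripper":1},
    {"x":0,"y":0.8,"z":0,"ax":0,"ay":0,"az":0,"gripper":1},
    {"x":0,"y":0.8,"z":0,"ax":0,"ay":0,"az":0,"gripper":1},
  ],
)

```text
clock: 30.17
position: [528.4, 151.8, 80.0]
ee_rot: [0.997, -0.073, 0.004, -0.002]
contact_force: [5.2, 0.4, -0.0]
gripper_width: 6.6
grasp_force: 61.3
```

```bash
python3 - <<'E'
from beads import *
rows(572,172.2,-.146,78);print(tub(arm.read_state()["position"]))
for nm in("top","scene"):
    p,d=arm.get_image(nm);np.savez(f"/tmp/{nm}.npz",p=p,d=d);print(nm,find(nm,p))
E
```

```text
t 30.17 pos [528.4 151.8  80. ] psi -0.145 tilt [ 0.008  0.004 -1.   ] F [ 5.2  0.4 -0. ] w 6.6 g 61.3
az deg 0.05 then tool x,y cm 4.02 -2.65 z 0.2
[[-40.21333988 -26.51406173]]
top [([30.0, 66.0], 261, [176.6, 200.4]), ([50.0, -3.0], 11, [200.3, 196.7]), ([47.0, -39.0], 17, [211.7, 199.2]), ([15.0, -72.0], 11, [221.0, 211.0]), ([6.0, -36.0], 26, [208.9, 212.5]), ([-16.0, 20.0], 6, [189.3, 217.2]), ([-11.0, -73.0], 5, [220.2, 219.4]), ([-46.0, -27.0], 12, [203.1, 229.1])]
scene [([49.0, -6.0], 18, [222.4, 243.4])]
```

Call:
send_rows(
  targets=[
    {"x":0,"y":0,"z":0,"ax":0,"ay":0,"az":0,"gripper":1},
    {"x":0,"y":0,"z":0,"ax":0,"ay":0,"az":0,"gripper":1},
    {"x":0,"y":0,"z":0,"ax":0,"ay":0,"az":0,"gripper":1},
    {"x":0,"y":0,"z":0,"ax":0,"ay":0,"az":0,"gripper":1},
  ],
)

```text
clock: 30.6
position: [528.1, 151.5, 79.9]
ee_rot: [0.997, -0.073, 0.003, -0.001]
contact_force: [5.6, -0.4, 0.8]
gripper_width: 6.7
grasp_force: 61.4
```

```bash
python3 - <<'E'
from beads import *
rows(572,172.2,-.146,78);print(tub(arm.read_state()["position"]))
for nm in("top","scene"):
    p,d=arm.get_image(nm);np.savez(f"/tmp/{nm}.npz",p=p,d=d);print(nm,find(nm,p))
p=np.load("/tmp/top.npz")["p"];cv2.imwrite("pics/a7.png",cv2.resize(p[170:260,150:240,::-1],(540,540),interpolation=cv2.INTER_CUBIC))
E
```

```text
t 30.6 pos [528.1 151.5  79.9] psi -0.145 tilt [ 0.007  0.003 -1.   ] F [ 5.6 -0.4  0.8] w 6.7 g 61.4
az deg 0.05 then tool x,y cm 4.04 -2.69 z 0.19
[[-40.40716425 -26.85608983]]
top [([30.0, 66.0], 262, [176.6, 200.5]), ([47.0, -39.0], 17, [211.7, 199.2]), ([15.0, -72.0], 11, [221.0, 211.0]), ([6.0, -36.0], 26, [208.9, 212.5]), ([-12.0, -73.0], 4, [220.2, 219.8]), ([-47.0, -28.0], 14, [203.4, 229.4])]
scene [([49.0, -6.0], 17, [222.3, 243.4])]
```

View pics/a7.png

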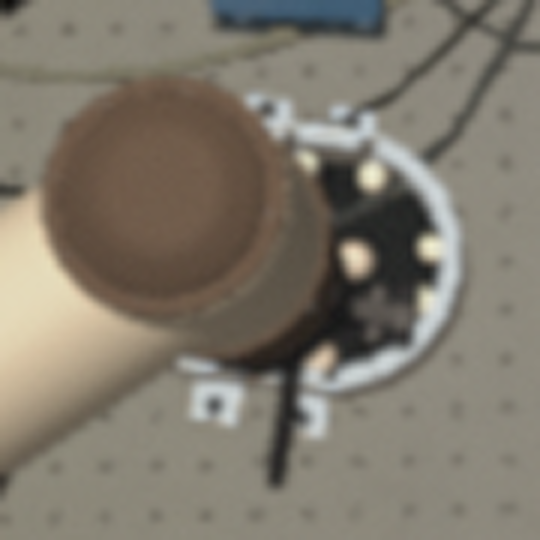

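Call:
send_rows(
  targets=[
    {"x":1.4,"y":-0.1,"z":0,"ax":0,"ay":0,"az":0,"gripper":1},
    {"x":1.4,"y":-0.1,"z":0,"ax":0,"ay":0,"az":0,"gripper":1},
    {"x":1.4,"y":-0.1,"z":0,"ax":0,"ay":0,"az":0,"gripper":1},
    {"x":1.4,"y":-0.1,"z":0,"ax":0,"ay":0,"az":0,"gripper":1},
    {"x":1.2,"y":-0.1,"z":0,"ax":0,"ay":0,"az":0,"gripper":1},
  ],
)

```text
clock: 31.12
position: [592.4, 145.0, 77.5]
ee_rot: [0.997, -0.073, -0.002, 0.001]
contact_force: [0.1, 0.5, -1.7]
gripper_width: 6.5
grasp_force: 61.1
```

Call:
send_rows(
  targets=[
    {"x":0,"y":0,"z":0,"ax":0,"ay":0,"az":0,"gripper":1},
    {"x":0,"y":0,"z":0,"ax":0,"ay":0,"az":0,"gripper":1},
    {"x":0,"y":0,"z":0,"ax":0,"ay":0,"az":0,"gripper":1},
  ],
)

```text
clock: 31.37
position: [591.6, 145.4, 77.6]
ee_rot: [0.997, -0.073, -0.001, 0.0]
contact_force: [-0.7, -0.8, -1.3]
gripper_width: 6.4
grasp_force: 61.1
```

```bash
cat > look.py <<'E'
from beads import *
import sys
def look(name=None):
    rows(572,172.2,-.146,78);print("tub xy",tub(arm.read_state()["position"]).round(1))
    for nm in("top","scene"):
        p,d=arm.get_image(nm);np.savez(f"/tmp/{nm}.npz",p=p,d=d);print(nm,[(a,b) for a,b,_ in find(nm,p)])
    if name:
        a,b=[cv2.resize(np.load(f"/tmp/{nm}.npz")["p"][s][...,::-1],(400,400),interpolation=cv2.INTER_CUBIC) for nm,s in(("top",np.s_[170:250,155:235]),("scene",np.s_[205:295,190:280]))]
        cv2.imwrite(f"pics/{name}.png",np.hstack([a,b]))
look(sys.argv[1] if len(sys.argv)>1 else None)
E
python3 look.py
```

```text
t 31.37 pos [591.6 145.4  77.6] psi -0.147 tilt [-0.003 -0.001 -1.   ] F [-0.7 -0.8 -1.3] w 6.4 g 61.1
az deg -0.03 then tool x,y cm -2.33 -2.36 z -0.04
tub xy [[ 23.3 -23.6]]
top [([26.0, -47.0], 24), ([15.0, -72.0], 11), ([-20.0, -65.0], 34), ([-44.0, 6.0], 26), ([-44.0, -25.0], 29)]
scene [([18.0, -80.0], 11), ([27.0, -49.0], 15), ([-22.0, -71.0], 37), ([49.0, -6.0], 18)]
```

Call:
send_rows(
  targets=[
    {"x":0.8,"y":-0.05,"z":0,"ax":0,"ay":0,"az":0,"gripper":1},
    {"x":0.8,"y":-0.05,"z":0,"ax":0,"ay":0,"az":0,"gripper":1},
    {"x":0.7,"y":-0.05,"z":0,"ax":0,"ay":0,"az":0,"gripper":1},
    {"x":0,"y":0,"z":0,"ax":0,"ay":0,"az":0,"gripper":1},
    {"x":0,"y":0,"z":0,"ax":0,"ay":0,"az":0,"gripper":1},
  ],
)

```text
clock: 31.88
position: [614.8, 144.1, 77.8]
ee_rot: [0.997, -0.073, -0.002, 0.001]
contact_force: [-5.6, 1.7, 2.0]
gripper_width: 6.6
grasp_force: 61.6
```

```bash
python3 look.py
```

```text
t 31.88 pos [614.8 144.1  77.8] psi -0.147 tilt [-0.005 -0.001 -1.   ] F [-5.6  1.7  2. ] w 6.6 g 61.6
az deg -0.04 then tool x,y cm -4.65 -2.16 z -0.02
tub xy [[ 46.5 -21.6]]
top [([47.0, -39.0], 17), ([28.0, -47.0], 32), ([15.0, -72.0], 11), ([-21.0, -65.0], 32), ([-44.0, 6.0], 27), ([-44.0, -25.0], 29)]
scene [([16.0, -78.0], 14), ([47.0, -42.0], 11), ([29.0, -47.0], 17), ([-22.0, -70.0], 38), ([49.0, -6.0], 18)]
```

Call:
send_rows(
  targets=[
    {"x":-0.1,"y":-0.3,"z":0,"ax":0,"ay":0,"az":0,"gripper":1},
    {"x":0,"y":-0.6,"z":0,"ax":0,"ay":0,"az":0,"gripper":1},
    {"x":0,"y":-0.6,"z":0,"ax":0,"ay":0,"az":0,"gripper":1},
    {"x":0,"y":-0.6,"z":0,"ax":0,"ay":0,"az":0,"gripper":1},
    {"x":0,"y":-0.6,"z":0,"ax":0,"ay":0,"az":0,"gripper":1},
  ],
)

```text
clock: 32.4
position: [618.7, 171.4, 78.0]
ee_rot: [0.997, -0.073, -0.001, 0.0]
contact_force: [-3.5, -2.1, -0.4]
gripper_width: 6.3
grasp_force: 61.2
```

Call:
send_rows(
  targets=[
    {"x":0,"y":-0.6,"z":0,"ax":0,"ay":0,"az":0,"gripper":1},
    {"x":0,"y":-0.6,"z":0,"ax":0,"ay":0,"az":0,"gripper":1},
    {"x":0,"y":-0.6,"z":0,"ax":0,"ay":0,"az":0,"gripper":1},
    {"x":0,"y":-0.6,"z":0,"ax":0,"ay":0,"az":0,"gripper":1},
    {"x":0,"y":0,"z":0,"ax":0,"ay":0,"az":0,"gripper":1},
  ],
)

```text
clock: 32.82
position: [622.3, 195.6, 78.2]
ee_rot: [0.997, -0.072, -0.001, 0.001]
contact_force: [-4.0, -3.4, 0.2]
gripper_width: 6.7
grasp_force: 61.4
```

```bash
python3 look.py c1
```

```text
t 32.82 pos [622.3 195.6  78.2] psi -0.145 tilt [-0.001 -0.001 -1.   ] F [-4.  -3.4  0.2] w 6.7 g 61.4
az deg 0.08 then tool x,y cm -4.64 3.05 z 0.02
tub xy [[46.4 30.5]]
top [([47.0, -39.0], 18), ([28.0, -47.0], 32), ([15.0, -72.0], 11), ([-21.0, -65.0], 32), ([-44.0, 6.0], 27), ([-44.0, -25.0], 29)]
scene [([15.0, -76.0], 17), ([47.0, -41.0], 17), ([29.0, -50.0], 25), ([-22.0, -70.0], 38), ([49.0, 38.0], 18)]
```

View pics/c1.png

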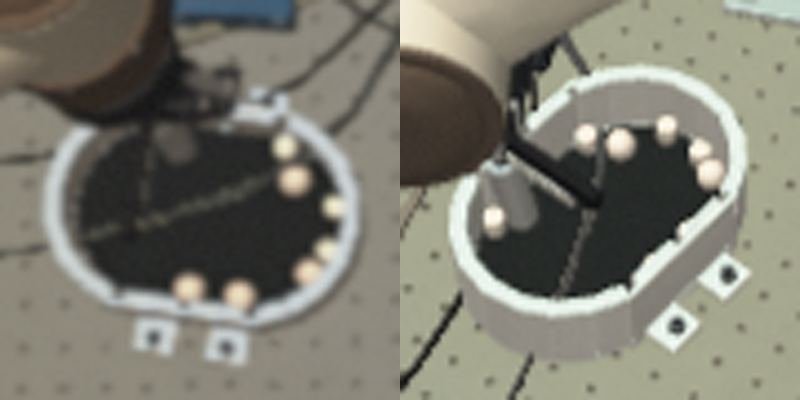

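Call:
send_rows(
  targets=[
    {"x":-1.32,"y":1.02,"z":0,"ax":0,"ay":0,"az":0,"gripper":1},
    {"x":-1.32,"y":1.02,"z":0,"ax":0,"ay":0,"az":0,"gripper":1},
    {"x":-0.84,"y":1.0,"z":0,"ax":0,"ay":0,"az":0,"gripper":1},
    {"x":-0.84,"y":1.0,"z":0,"ax":0,"ay":0,"az":0,"gripper":1},
    {"x":-0.84,"y":1.0,"z":0,"ax":0,"ay":0,"az":0,"gripper":1},
  ],
)

```text
clock: 33.33
position: [566.3, 153.5, 79.4]
ee_rot: [0.997, -0.073, 0.003, -0.002]
contact_force: [0.4, -0.2, -1.6]
gripper_width: 6.4
grasp_force: 61.0
```

Call:
send_rows(
  targets=[
    {"x":-0.84,"y":1.0,"z":0,"ax":0,"ay":0,"az":0,"gripper":1},
    {"x":-0.84,"y":0.9,"z":0,"ax":0,"ay":0,"az":0,"gripper":1},
    {"x":0,"y":0,"z":0,"ax":0,"ay":0,"az":0,"gripper":1},
    {"x":0,"y":0,"z":0,"ax":0,"ay":0,"az":0,"gripper":1},
  ],
)

```text
clock: 33.67
position: [546.8, 137.0, 79.4]
ee_rot: [0.997, -0.073, 0.002, -0.001]
contact_force: [0.2, 0.5, -1.9]
gripper_width: 6.6
grasp_force: 61.0
```

```bash
python3 look.py
```

```text
t 33.67 pos [546.8 137.   79.4] psi -0.146 tilt [ 0.005  0.003 -1.   ] F [ 0.2  0.5 -1.9] w 6.6 g 61.0
az deg 0.02 then tool x,y cm 1.99 -3.85 z 0.14
tub xy [[-19.9 -38.5]]
top [([52.0, -10.0], 4), ([39.0, -6.0], 4), ([46.0, -40.0], 12), ([30.0, -49.0], 21), ([20.0, -0.0], 10), ([18.0, -71.0], 4), ([-0.0, 39.0], 5), ([-26.0, -62.0], 20), ([-44.0, 6.0], 27), ([-44.0, -18.0], 6)]
scene [([-25.0, -66.0], 23), ([54.0, 34.0], 5), ([45.0, 41.0], 11)]
```

Call:
send_rows(
  targets=[
    {"x":-0.6,"y":0.3,"z":0,"ax":0,"ay":0,"az":0,"gripper":1},
    {"x":-0.6,"y":0.5,"z":0,"ax":0,"ay":0,"az":0,"gripper":1},
    {"x":-0.55,"y":0.6,"z":0,"ax":0,"ay":0,"az":0,"gripper":1},
    {"x":0,"y":0,"z":0,"ax":0,"ay":0,"az":0,"gripper":1},
    {"x":0,"y":0,"z":0,"ax":0,"ay":0,"az":0,"gripper":1},
  ],
)

```text
clock: 34.18
position: [525.5, 124.7, 78.6]
ee_rot: [0.997, -0.073, 0.0, -0.0]
contact_force: [-0.6, 0.8, -0.3]
gripper_width: 6.4
grasp_force: 61.1
```

```bash
python3 look.py
```

```text
t 34.18 pos [525.5 124.7  78.6] psi -0.146 tilt [ 0.001  0.    -1.   ] F [-0.6  0.8 -0.3] w 6.4 g 61.1
az deg 0.02 then tool x,y cm 3.91 -5.37 z 0.06
tub xy [[-39.1 -53.7]]
top [([-37.0, 89.0], 1477), ([34.0, 28.0], 269), ([15.0, -72.0], 11), ([-16.0, -7.0], 16)]
scene [([53.0, -47.0], 4), ([29.0, -48.0], 18), ([44.0, -37.0], 10), ([54.0, 34.0], 5), ([45.0, 41.0], 11)]
```

Call:
send_rows(
  targets=[
    {"x":0.37,"y":0.46,"z":0,"ax":0,"ay":0,"az":0,"gripper":1},
    {"x":0.43,"y":0.42,"z":0,"ax":0,"ay":0,"az":0,"gripper":1},
    {"x":0.48,"y":0.36,"z":0,"ax":0,"ay":0,"az":0,"gripper":1},
    {"x":0.53,"y":0.29,"z":0,"ax":0,"ay":0,"az":0,"gripper":1},
    {"x":0.56,"y":0.22,"z":0,"ax":0,"ay":0,"az":0,"gripper":1},
  ],
)

```text
clock: 34.7
position: [546.1, 103.7, 78.1]
ee_rot: [0.997, -0.073, -0.001, -0.0]
contact_force: [-3.8, 4.8, 1.1]
gripper_width: 6.5
grasp_force: 61.6
```

```bash
python3 look.py
```

```text
t 34.7 pos [546.1 103.7  78.1] psi -0.147 tilt [-0.002  0.    -1.   ] F [-3.8  4.8  1.1] w 6.5 g 61.6
az deg -0.05 then tool x,y cm 1.57 -7.15 z 0.01
tub xy [[-15.7 -71.5]]
top [([-4.0, 73.0], 1358), ([54.0, -56.0], 15), ([19.0, -31.0], 7), ([10.0, -7.0], 4), ([-44.0, 6.0], 28), ([-44.0, -25.0], 29)]
scene [([12.0, -75.0], 33), ([53.0, -47.0], 4), ([29.0, -50.0], 25), ([44.0, -37.0], 10), ([54.0, 34.0], 5), ([45.0, 41.0], 11)]
```

Call:
send_rows(
  targets=[
    {"x":0.57,"y":0.17,"z":0,"ax":0,"ay":0,"az":0,"gripper":1},
    {"x":0.58,"y":0.08,"z":0,"ax":0,"ay":0,"az":0,"gripper":1},
    {"x":0.59,"y":-0.01,"z":0,"ax":0,"ay":0,"az":0,"gripper":1},
    {"x":0.58,"y":-0.08,"z":0,"ax":0,"ay":0,"az":0,"gripper":1},
  ],
)

```text
clock: 35.13
position: [566.5, 99.0, 77.4]
ee_rot: [0.997, -0.074, -0.003, 0.0]
contact_force: [-8.5, 6.2, 2.3]
gripper_width: 6.5
grasp_force: 61.7
```

Call:
send_rows(
  targets=[
    {"x":0.57,"y":-0.15,"z":0,"ax":0,"ay":0,"az":0,"gripper":1},
    {"x":0.54,"y":-0.23,"z":0,"ax":0,"ay":0,"az":0,"gripper":1},
    {"x":0.5,"y":-0.3,"z":0,"ax":0,"ay":0,"az":0,"gripper":1},
    {"x":0,"y":0,"z":0,"ax":0,"ay":0,"az":0,"gripper":1},
  ],
)

```text
clock: 35.47
position: [585.4, 104.1, 77.3]
ee_rot: [0.997, -0.073, -0.001, -0.0]
contact_force: [1.2, 3.3, -0.4]
gripper_width: 6.5
grasp_force: 61.3
```

```bash
python3 look.py c2
```

```text
t 35.47 pos [585.4 104.1  77.3] psi -0.146 tilt [-0.003  0.    -1.   ] F [ 1.2  3.3 -0.4] w 6.5 g 61.3
az deg -0.03 then tool x,y cm -2.32 -6.55 z -0.07
tub xy [[ 23.2 -65.5]]
top [([53.0, 83.0], 1311), ([10.0, -71.0], 37), ([-44.0, 6.0], 27), ([-44.0, -25.0], 29)]
scene [([41.0, -50.0], 57), ([3.0, -78.0], 27), ([54.0, 34.0], 5), ([46.0, 42.0], 10)]
```

View pics/c2.png

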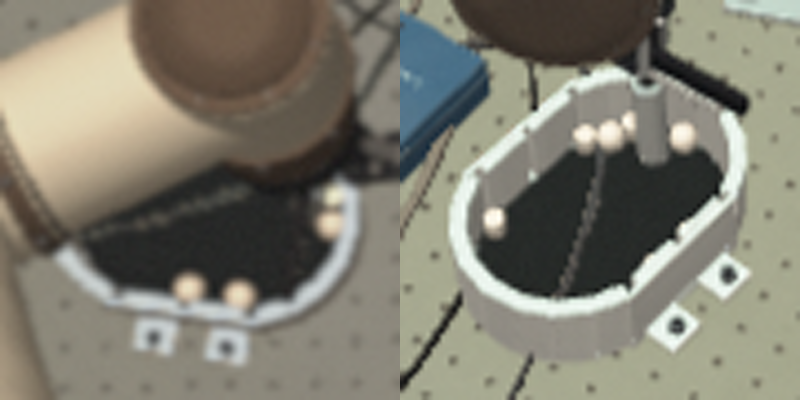

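Call:
send_rows(
  targets=[
    {"x":-0.3,"y":-0.9,"z":0,"ax":0,"ay":0,"az":0,"gripper":1},
    {"x":-0.4,"y":-1.2,"z":0,"ax":0,"ay":0,"az":0,"gripper":1},
    {"x":-0.4,"y":-1.2,"z":0,"ax":0,"ay":0,"az":0,"gripper":1},
    {"x":-0.4,"y":-1.2,"z":0,"ax":0,"ay":0,"az":0,"gripper":1},
    {"x":0,"y":0,"z":0,"ax":0,"ay":0,"az":0,"gripper":1},
  ],
)

```text
clock: 35.98
position: [577.7, 152.8, 78.5]
ee_rot: [0.997, -0.071, 0.0, -0.0]
contact_force: [0.3, 0.2, -1.9]
gripper_width: 6.8
grasp_force: 61.2
```

```bash
python3 look.py c3
```

```text
t 35.98 pos [577.7 152.8  78.5] psi -0.143 tilt [ 0.001  0.    -1.   ] F [ 0.3  0.2 -1.9] w 6.8 g 61.2
az deg 0.19 then tool x,y cm -0.84 -1.83 z 0.05
tub xy [[  8.4 -18.3]]
top [([50.0, -37.0], 9), ([24.0, -68.0], 24), ([1.0, -71.0], 27), ([-44.0, 7.0], 23), ([-44.0, -25.0], 29)]
scene [([22.0, -77.0], 10), ([2.0, -80.0], 17), ([54.0, 34.0], 5), ([46.0, 42.0], 7)]
```

View pics/c3.png

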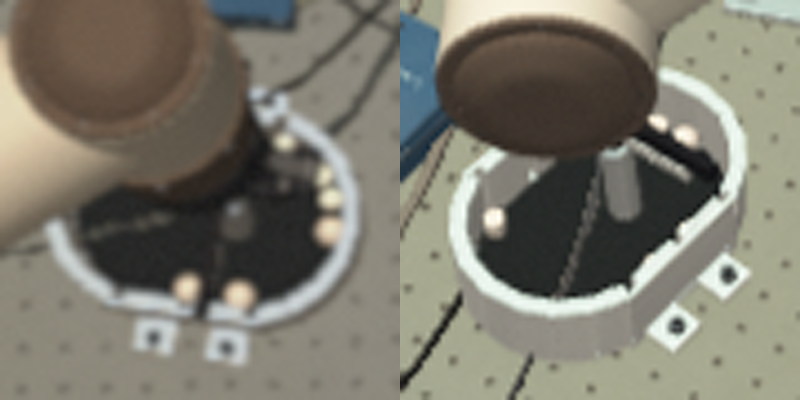

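Call:
send_rows(
  targets=[
    {"x":0,"y":1.2,"z":0,"ax":0,"ay":0,"az":0,"gripper":1},
    {"x":0,"y":1.2,"z":0,"ax":0,"ay":0,"az":0,"gripper":1},
    {"x":0,"y":0.8,"z":0,"ax":0,"ay":0,"az":0,"gripper":1},
    {"x":0,"y":0.6,"z":0,"ax":0,"ay":0,"az":0,"gripper":1},
    {"x":0,"y":0.5,"z":0,"ax":0,"ay":0,"az":0,"gripper":1},
  ],
)

```text
clock: 36.5
position: [571.9, 106.8, 78.6]
ee_rot: [0.997, -0.074, 0.001, -0.001]
contact_force: [0.1, 3.2, -0.6]
gripper_width: 6.6
grasp_force: 61.3
```

Call:
send_rows(
  targets=[
    {"x":0,"y":0.5,"z":0,"ax":0,"ay":0,"az":0,"gripper":1},
    {"x":0,"y":0.4,"z":0,"ax":0,"ay":0,"az":0,"gripper":1},
    {"x":0,"y":0,"z":0,"ax":0,"ay":0,"az":0,"gripper":1},
    {"x":0,"y":0,"z":0,"ax":0,"ay":0,"az":0,"gripper":1},
  ],
)

```text
clock: 36.83
position: [571.7, 100.2, 79.0]
ee_rot: [0.997, -0.073, 0.002, -0.002]
contact_force: [-0.8, 6.1, 0.4]
gripper_width: 7.2
grasp_force: 61.9
```

```bash
python3 look.py
```

```text
t 36.83 pos [571.7 100.2  79. ] psi -0.146 tilt [ 0.004  0.003 -1.   ] F [-0.8  6.1  0.4] w 7.2 g 61.9
az deg -0.01 then tool x,y cm -1.01 -7.13 z 0.1
tub xy [[ 10.1 -71.3]]
top [([0.0, -73.0], 20), ([-44.0, 6.0], 27), ([-44.0, -25.0], 29)]
scene [([39.0, -53.0], 67), ([0.0, -80.0], 16), ([54.0, 34.0], 5), ([45.0, 41.0], 12)]
```

Call:
send_rows(
  targets=[
    {"x":0,"y":-1.0,"z":0,"ax":0,"ay":0,"az":0,"gripper":1},
    {"x":0.2,"y":-0.9,"z":0,"ax":0,"ay":0,"az":0,"gripper":1},
    {"x":0.4,"y":0.2,"z":0,"ax":0,"ay":0,"az":0,"gripper":1},
    {"x":0.6,"y":0.2,"z":0,"ax":0,"ay":0,"az":0,"gripper":1},
    {"x":0.6,"y":-0.1,"z":0,"ax":0,"ay":0,"az":0,"gripper":1},
  ],
)

```text
clock: 37.35
position: [590.2, 111.0, 77.9]
ee_rot: [0.997, -0.073, -0.001, 0.001]
contact_force: [0.2, 0.7, -0.9]
gripper_width: 6.7
grasp_force: 61.2
```

Call:
send_rows(
  targets=[
    {"x":0.6,"y":-0.1,"z":0,"ax":0,"ay":0,"az":0,"gripper":1},
    {"x":0.5,"y":-0.2,"z":0,"ax":0,"ay":0,"az":0,"gripper":1},
    {"x":0,"y":0,"z":0,"ax":0,"ay":0,"az":0,"gripper":1},
    {"x":0,"y":0,"z":0,"ax":0,"ay":0,"az":0,"gripper":1},
  ],
)

```text
clock: 37.68
position: [600.4, 112.6, 77.6]
ee_rot: [0.997, -0.073, -0.002, 0.001]
contact_force: [-3.9, 0.2, -0.5]
gripper_width: 6.8
grasp_force: 61.3
```

```bash
python3 look.py
```

```text
t 37.68 pos [600.4 112.6  77.6] psi -0.147 tilt [-0.004 -0.001 -1.   ] F [-3.9  0.2 -0.5] w 6.8 g 61.3
az deg -0.03 then tool x,y cm -3.68 -5.48 z -0.04
tub xy [[ 36.8 -54.8]]
top [([27.0, -66.0], 27), ([2.0, -71.0], 25), ([-44.0, 6.0], 27), ([-44.0, -25.0], 29)]
scene [([23.0, -76.0], 11), ([43.0, -45.0], 39), ([2.0, -77.0], 25), ([54.0, 34.0], 5), ([45.0, 41.0], 10)]
```

Call:
send_rows(
  targets=[
    {"x":0.33,"y":-0.5,"z":0,"ax":0,"ay":0,"az":0,"gripper":1},
    {"x":0.27,"y":-0.54,"z":0,"ax":0,"ay":0,"az":0,"gripper":1},
    {"x":0.2,"y":-0.56,"z":0,"ax":0,"ay":0,"az":0,"gripper":1},
    {"x":0.12,"y":-0.58,"z":0,"ax":0,"ay":0,"az":0,"gripper":1},
    {"x":0.05,"y":-0.5,"z":0,"ax":0,"ay":0,"az":0,"gripper":1},
  ],
)

```text
clock: 38.2
position: [611.3, 137.4, 77.0]
ee_rot: [0.997, -0.073, -0.004, 0.002]
contact_force: [-8.2, 1.4, 3.1]
gripper_width: 6.0
grasp_force: 61.8
```

Call:
send_rows(
  targets=[
    {"x":0,"y":-0.6,"z":0,"ax":0,"ay":0,"az":0,"gripper":1},
    {"x":0,"y":-0.6,"z":0,"ax":0,"ay":0,"az":0,"gripper":1},
    {"x":0,"y":-0.6,"z":0,"ax":0,"ay":0,"az":0,"gripper":1},
    {"x":0,"y":0,"z":0,"ax":0,"ay":0,"az":0,"gripper":1},
  ],
)

```text
clock: 38.53
position: [619.2, 157.6, 78.9]
ee_rot: [0.997, -0.072, 0.002, -0.001]
contact_force: [0.7, 0.5, -0.6]
gripper_width: 6.1
grasp_force: 61.2
```

```bash
python3 look.py
```

```text
t 38.53 pos [619.2 157.6  78.9] psi -0.144 tilt [ 0.003  0.001 -1.   ] F [ 0.7  0.5 -0.6] w 6.1 g 61.2
az deg 0.1 then tool x,y cm -4.88 -0.76 z 0.09
tub xy [[48.8 -7.6]]
top [([45.0, 42.0], 7), ([31.0, -62.0], 46), ([5.0, -63.0], 57), ([-44.0, 6.0], 27), ([-44.0, -25.0], 29)]
scene [([12.0, -70.0], 75), ([54.0, 34.0], 5), ([46.0, 42.0], 10)]
```

Call:
send_rows(
  targets=[
    {"x":-1.2,"y":-0.8,"z":0,"ax":0,"ay":0,"az":0,"gripper":1},
    {"x":-1.2,"y":-1.0,"z":0,"ax":0,"ay":0,"az":0,"gripper":1},
    {"x":-1.2,"y":-1.0,"z":0,"ax":0,"ay":0,"az":0,"gripper":1},
    {"x":-0.8,"y":-0.8,"z":0,"ax":0,"ay":0,"az":0,"gripper":1},
    {"x":0,"y":0,"z":0,"ax":0,"ay":0,"az":0,"gripper":1},
  ],
)

```text
clock: 39.05
position: [578.2, 199.7, 78.5]
ee_rot: [0.997, -0.072, -0.0, -0.0]
contact_force: [-0.2, -0.9, -1.4]
gripper_width: 6.3
grasp_force: 61.2
```

```bash
cat >> beads.py <<'E'
def find(nm,p,z=12):
    f=cv2.resize(p,None,fx=4,fy=4,interpolation=cv2.INTER_CUBIC).astype(int)
    m=((f[...,0]-f[...,2]>22)&(f[...,0]>110)).astype(np.uint8)
    d=cv2.GaussianBlur(cv2.distanceTransform(m,cv2.DIST_L2,5),(0,0),2)
    pk=(d==cv2.dilate(d,np.ones((15,15))))&(d>2);o=[]
    for v,u in zip(*np.nonzero(pk)):
        t=tub(ray(nm,(u+.5)/4-.5,(v+.5)/4-.5,z))[0]
        if abs(t[0])<60 and abs(t[1])<88:o.append((t.round().astype(int).tolist(),round(float(d[v,u]),1),0))
    return o
E
python3 look.py c4
```

```text
t 39.05 pos [578.2 199.7  78.5] psi -0.144 tilt [-0.  0. -1.] F [-0.2 -0.9 -1.4] w 6.3 g 61.2
az deg 0.14 then tool x,y cm -0.21 2.81 z 0.05
tub xy [[ 2.1 28.1]]
top [([39, -55], 7.0), ([32, -63], 6.6), ([21, -70], 5.7), ([7, -57], 10.3), ([2, -71], 8.5), ([-44, 6], 9.2), ([-44, -25], 8.9)]
scene [([29, -64], 3.2), ([17, -69], 4.4), ([-2, -73], 3.9), ([3, -56], 4.2), ([-53, -81], 9.2), ([-60, -73], 9.8), ([-57, 83], 6.4)]
```

View pics/c4.png

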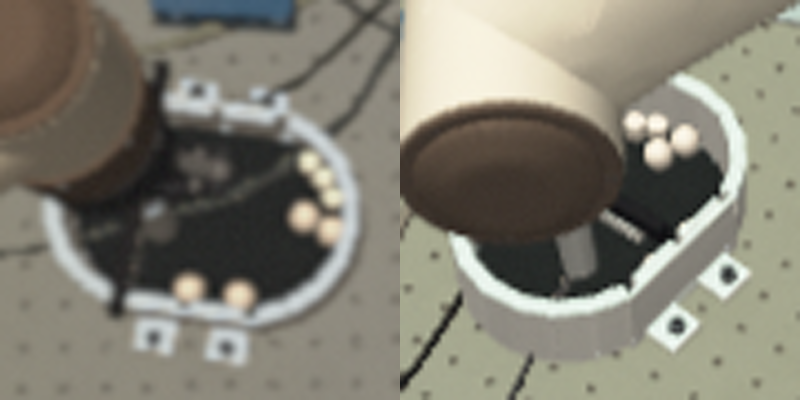

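Call:
send_rows(
  targets=[
    {"x":0.3,"y":1.1,"z":0,"ax":0,"ay":0,"az":0,"gripper":1},
    {"x":0.3,"y":1.1,"z":0,"ax":0,"ay":0,"az":0,"gripper":1},
    {"x":0.3,"y":1.1,"z":0,"ax":0,"ay":0,"az":0,"gripper":1},
    {"x":0.3,"y":1.1,"z":0,"ax":0,"ay":0,"az":0,"gripper":1},
    {"x":0.3,"y":1.1,"z":0,"ax":0,"ay":0,"az":0,"gripper":1},
  ],
)

```text
clock: 39.57
position: [586.5, 139.6, 78.3]
ee_rot: [0.997, -0.073, -0.0, 0.0]
contact_force: [-0.1, 0.0, -1.4]
gripper_width: 6.3
grasp_force: 61.1
```

Call:
send_rows(
  targets=[
    {"x":0.3,"y":1.1,"z":0,"ax":0,"ay":0,"az":0,"gripper":1},
    {"x":0.2,"y":1.1,"z":0,"ax":0,"ay":0,"az":0,"gripper":1},
    {"x":-0.3,"y":0.7,"z":0,"ax":0,"ay":0,"az":0,"gripper":1},
    {"x":-0.5,"y":0.3,"z":0,"ax":0,"ay":0,"az":0,"gripper":1},
    {"x":-0.8,"y":0.1,"z":0,"ax":0,"ay":0,"az":0,"gripper":1},
  ],
)

```text
clock: 39.98
position: [569.9, 109.6, 78.1]
ee_rot: [0.997, -0.073, -0.0, 0.0]
contact_force: [-0.3, -0.8, -2.4]
gripper_width: 6.2
grasp_force: 61.2
```

Call:
send_rows(
  targets=[
    {"x":-1.0,"y":0.1,"z":0,"ax":0,"ay":0,"az":0,"gripper":1},
    {"x":-1.0,"y":0,"z":0,"ax":0,"ay":0,"az":0,"gripper":1},
    {"x":-1.0,"y":0,"z":0,"ax":0,"ay":0,"az":0,"gripper":1},
    {"x":0,"y":0,"z":0,"ax":0,"ay":0,"az":0,"gripper":1},
    {"x":0,"y":0,"z":0,"ax":0,"ay":0,"az":0,"gripper":1},
  ],
)

```text
clock: 40.4
position: [540.7, 114.8, 78.8]
ee_rot: [0.997, -0.072, 0.001, -0.0]
contact_force: [0.3, 1.4, -2.0]
gripper_width: 6.5
grasp_force: 61.2
```

```bash
python3 look.py
```

```text
t 40.4 pos [540.7 114.8  78.8] psi -0.144 tilt [ 0.001  0.001 -1.   ] F [ 0.3  1.4 -2. ] w 6.5 g 61.2
az deg 0.11 then tool x,y cm 2.27 -6.13 z 0.08
tub xy [[-22.7 -61.3]]
top [([59, 16], 32.1), ([8, -19], 2.4), ([-44, 7], 9.6), ([-44, -22], 8.7), ([-42, -40], 6.2)]
scene [([29, -62], 3.5), ([37, -53], 3.6), ([-33, -39], 4.1), ([-32, -29], 3.7), ([45, 42], 3.0), ([50, 85], 6.6), ([-58, 84], 7.2)]
```

Call:
send_rows(
  targets=[
    {"x":0.75,"y":0.55,"z":0,"ax":0,"ay":0,"az":0,"gripper":1},
    {"x":0.75,"y":0.55,"z":0,"ax":0,"ay":0,"az":0,"gripper":1},
    {"x":0.98,"y":0.1,"z":0,"ax":0,"ay":0,"az":0,"gripper":1},
    {"x":0,"y":0,"z":0,"ax":0,"ay":0,"az":0,"gripper":1},
  ],
)

```text
clock: 40.83
position: [565.9, 97.7, 78.2]
ee_rot: [0.997, -0.073, 0.001, -0.0]
contact_force: [0.6, -0.3, -1.8]
gripper_width: 6.4
grasp_force: 61.2
```

```bash
python3 look.py
```

```text
t 40.83 pos [565.9  97.7  78.2] psi -0.147 tilt [ 0.001 -0.    -1.   ] F [ 0.6 -0.3 -1.8] w 6.4 g 61.2
az deg -0.06 then tool x,y cm -0.48 -7.46 z 0.02
tub xy [[  4.8 -74.6]]
top [([22, 76], 67.9), ([-38, -32], 12.1), ([-45, 7], 9.1)]
scene [([29, -62], 3.3), ([18, -71], 2.7), ([38, -53], 4.0), ([-55, -77], 8.5), ([-33, -39], 3.9), ([-32, -29], 3.8), ([45, 42], 3.2), ([57, 88], 4.6), ([48, 83], 4.6), ([-58, 84], 5.9)]
```

Call:
send_rows(
  targets=[
    {"x":0.96,"y":-0.15,"z":0,"ax":0,"ay":0,"az":0,"gripper":1},
    {"x":0.9,"y":-0.36,"z":0,"ax":0,"ay":0,"az":0,"gripper":1},
    {"x":0.8,"y":-0.54,"z":0,"ax":0,"ay":0,"az":0,"gripper":1},
    {"x":0.68,"y":-0.7,"z":0,"ax":0,"ay":0,"az":0,"gripper":1},
    {"x":0.52,"y":-0.82,"z":0,"ax":0,"ay":0,"az":0,"gripper":1},
  ],
)

```text
clock: 41.35
position: [606.0, 118.9, 77.9]
ee_rot: [0.997, -0.073, -0.001, 0.0]
contact_force: [-2.4, 1.2, -0.5]
gripper_width: 6.7
grasp_force: 61.2
```

```bash
python3 look.py
```

```text
t 41.35 pos [606.  118.9  77.9] psi -0.146 tilt [-0.001 -0.    -1.   ] F [-2.4  1.2 -0.5] w 6.7 g 61.2
az deg -0.02 then tool x,y cm -4.13 -4.78 z -0.01
tub xy [[ 41.3 -47.8]]
top [([47, 40], 5.6), ([38, -57], 6.6), ([-37, -32], 12.5), ([-45, 7], 9.2)]
scene [([46, -42], 3.5), ([-59, -76], 10.9), ([-33, -39], 3.9), ([-32, -29], 4.0), ([44, 42], 2.9), ([56, 72], 2.8), ([56, 87], 4.0), ([49, 84], 4.1)]
```

Call:
send_rows(
  targets=[
    {"x":0.35,"y":-0.9,"z":0,"ax":0,"ay":0,"az":0,"gripper":1},
    {"x":0.1,"y":-1.0,"z":0,"ax":0,"ay":0,"az":0,"gripper":1},
    {"x":0,"y":-1.0,"z":0,"ax":0,"ay":0,"az":0,"gripper":1},
    {"x":0,"y":-1.0,"z":0,"ax":0,"ay":0,"az":0,"gripper":1},
    {"x":-1.0,"y":-0.5,"z":0,"ax":0,"ay":0,"az":0,"gripper":1},
  ],
)

```text
clock: 41.87
position: [608.6, 164.7, 78.6]
ee_rot: [0.997, -0.072, 0.002, -0.001]
contact_force: [1.0, 0.3, -0.0]
gripper_width: 6.4
grasp_force: 61.2
```

Call:
send_rows(
  targets=[
    {"x":-1.2,"y":-0.8,"z":0,"ax":0,"ay":0,"az":0,"gripper":1},
    {"x":-1.2,"y":-0.8,"z":0,"ax":0,"ay":0,"az":0,"gripper":1},
    {"x":-1.0,"y":-0.8,"z":0,"ax":0,"ay":0,"az":0,"gripper":1},
    {"x":0,"y":0,"z":0,"ax":0,"ay":0,"az":0,"gripper":1},
  ],
)

```text
clock: 42.2
position: [574.1, 193.2, 78.7]
ee_rot: [0.997, -0.072, -0.0, -0.0]
contact_force: [-0.7, 0.5, -1.5]
gripper_width: 6.8
grasp_force: 61.2
```

```bash
python3 look.py
```

```text
t 42.2 pos [574.1 193.2  78.7] psi -0.143 tilt [-0.  0. -1.] F [-0.7  0.5 -1.5] w 6.8 g 61.2
az deg 0.16 then tool x,y cm 0.09 2.1 z 0.07
tub xy [[-0.9 21. ]]
top [([44, -15], 6.7), ([44, -40], 5.3), ([37, -57], 6.7), ([-37, -32], 12.3), ([-44, 6], 9.1)]
scene [([-55, -82], 11.0), ([-33, -38], 4.0), ([56, 72], 3.0), ([46, 85], 3.1), ([-60, 85], 4.0)]
```

Call:
send_rows(
  targets=[
    {"x":-0.64,"y":1.0,"z":0,"ax":0,"ay":0,"az":0,"gripper":1},
    {"x":-0.64,"y":1.0,"z":0,"ax":0,"ay":0,"az":0,"gripper":1},
    {"x":-0.5,"y":0.95,"z":0,"ax":0,"ay":0,"az":0,"gripper":1},
    {"x":0,"y":0,"z":0,"ax":0,"ay":0,"az":0,"gripper":1},
    {"x":-0.6,"y":0,"z":0,"ax":0,"ay":0,"az":0,"gripper":1},
  ],
)

```text
clock: 42.72
position: [549.5, 165.2, 78.7]
ee_rot: [0.997, -0.073, 0.001, -0.0]
contact_force: [0.8, 0.8, -1.0]
gripper_width: 6.6
grasp_force: 61.2
```

Call:
send_rows(
  targets=[
    {"x":-0.5,"y":0,"z":0,"ax":0,"ay":0,"az":0,"gripper":1},
    {"x":-0.5,"y":0,"z":0,"ax":0,"ay":0,"az":0,"gripper":1},
    {"x":-0.5,"y":0,"z":0,"ax":0,"ay":0,"az":0,"gripper":1},
    {"x":0,"y":0,"z":0,"ax":0,"ay":0,"az":0,"gripper":1},
    {"x":0,"y":0,"z":0,"ax":0,"ay":0,"az":0,"gripper":1},
  ],
)

```text
clock: 43.13
position: [535.5, 168.8, 79.3]
ee_rot: [0.997, -0.072, 0.002, -0.001]
contact_force: [5.4, -1.5, -1.0]
gripper_width: 6.6
grasp_force: 61.2
```

```bash
python3 look.py
```

```text
t 43.13 pos [535.5 168.8  79.3] psi -0.144 tilt [ 0.005  0.002 -1.   ] F [ 5.4 -1.5 -1. ] w 6.6 g 61.2
az deg 0.1 then tool x,y cm 3.56 -0.87 z 0.13
tub xy [[-35.6  -8.7]]
top [([44, -15], 6.7), ([44, -40], 5.3), ([32, 36], 2.1), ([37, -57], 6.6), ([-41, -33], 9.5)]
scene [([48, -84], 4.9), ([54, -75], 4.9), ([45, 42], 3.3), ([58, 71], 3.7), ([43, 87], 5.4), ([-59, 86], 6.1)]
```

Call:
send_rows(
  targets=[
    {"x":-0.4,"y":0,"z":0,"ax":0,"ay":0,"az":0,"gripper":1},
    {"x":-0.4,"y":0,"z":0,"ax":0,"ay":0,"az":0,"gripper":1},
    {"x":0,"y":0,"z":0,"ax":0,"ay":0,"az":0,"gripper":1},
    {"x":0,"y":0,"z":0,"ax":0,"ay":0,"az":0,"gripper":1},
  ],
)

```text
clock: 43.57
position: [529.3, 170.4, 80.0]
ee_rot: [0.997, -0.072, 0.004, -0.002]
contact_force: [7.2, -2.7, -1.0]
gripper_width: 6.8
grasp_force: 61.2
```

```bash
python3 look.py
```

```text
t 43.57 pos [529.3 170.4  80. ] psi -0.144 tilt [ 0.008  0.003 -1.   ] F [ 7.2 -2.7 -1. ] w 6.8 g 61.2
az deg 0.13 then tool x,y cm 4.2 -0.8 z 0.2
tub xy [[-42.  -8.]]
top [([47, 41], 3.1), ([44, -15], 6.8), ([45, -40], 5.7), ([31, 34], 3.3), ([38, -57], 6.5), ([-43, -40], 5.9), ([-46, -26], 6.6)]
scene [([36, -82], 4.5), ([41, -73], 4.8), ([43, -14], 3.4), ([44, 42], 3.1), ([57, 71], 3.7), ([44, 85], 4.8), ([-58, 83], 5.2)]
```

Call:
send_rows(
  targets=[
    {"x":0,"y":-0.5,"z":0,"ax":0,"ay":0,"az":0,"gripper":1},
    {"x":0,"y":-0.5,"z":0,"ax":0,"ay":0,"az":0,"gripper":1},
    {"x":0,"y":0,"z":0,"ax":0,"ay":0,"az":0,"gripper":1},
  ],
)

```text
clock: 43.92
position: [530.2, 179.3, 79.7]
ee_rot: [0.997, -0.072, 0.003, -0.0]
contact_force: [8.0, -6.2, -0.7]
gripper_width: 6.7
grasp_force: 61.6
```

Call:
send_rows(
  targets=[
    {"x":1.2,"y":0.3,"z":0,"ax":0,"ay":0,"az":0,"gripper":1},
    {"x":1.2,"y":0.3,"z":0,"ax":0,"ay":0,"az":0,"gripper":1},
    {"x":0.6,"y":0,"z":0,"ax":0,"ay":0,"az":0,"gripper":1},
    {"x":0,"y":0,"z":0,"ax":0,"ay":0,"az":0,"gripper":1},
  ],
)

```text
clock: 44.25
position: [556.2, 168.3, 77.5]
ee_rot: [0.997, -0.074, -0.001, 0.0]
contact_force: [-0.8, 0.1, -2.3]
gripper_width: 6.3
grasp_force: 61.2
```

```bash
python3 look.py
```

```text
t 44.25 pos [556.2 168.3  77.5] psi -0.147 tilt [-0.002 -0.    -1.   ] F [-0.8  0.1 -2.3] w 6.3 g 61.2
az deg -0.08 then tool x,y cm 1.51 -0.61 z -0.05
tub xy [[-15.1  -6.1]]
top [([44, -15], 6.8), ([44, -40], 5.4), ([37, -57], 6.7), ([-44, 19], 6.4), ([-38, -32], 12.7)]
scene [([-54, -79], 8.9), ([-32, -30], 4.0), ([45, 42], 3.0), ([56, 88], 4.6), ([46, 83], 5.4), ([-52, 86], 3.7)]
```

Call:
send_rows(
  targets=[
    {"x":0,"y":0,"z":-1.0,"ax":0,"ay":0,"az":0,"gripper":1},
    {"x":0,"y":0,"z":-2.5,"ax":0,"ay":0,"az":0,"gripper":1},
    {"x":0,"y":0,"z":-2.5,"ax":0,"ay":0,"az":0,"gripper":1},
    {"x":0,"y":0,"z":-2.5,"ax":0,"ay":0,"az":0,"gripper":1},
    {"x":0,"y":0,"z":-2.5,"ax":0,"ay":0,"az":0,"gripper":1},
  ],
)

```text
clock: 44.77
position: [555.1, 168.7, 190.2]
ee_rot: [0.997, -0.072, -0.0, -0.0]
contact_force: [0.3, 0.6, -1.3]
gripper_width: 6.4
grasp_force: 61.2
```

Call:
send_rows(
  targets=[
    {"x":0,"y":0,"z":-1.5,"ax":0,"ay":0,"az":0,"gripper":1},
    {"x":0,"y":0,"z":0,"ax":0,"ay":0,"az":-6.35,"gripper":1},
    {"x":0,"y":0,"z":0,"ax":0,"ay":0,"az":-6.35,"gripper":1},
    {"x":0,"y":0,"z":0,"ax":0,"ay":0,"az":-6.35,"gripper":1},
    {"x":0,"y":0,"z":0,"ax":0,"ay":0,"az":-6.35,"gripper":1},
  ],
)

```text
clock: 45.18
position: [555.1, 168.8, 204.2]
ee_rot: [0.988, 0.151, -0.0, -0.0]
contact_force: [0.2, -0.5, -1.0]
gripper_width: 6.5
grasp_force: 61.2
```

```bash
python3 - <<'E'
from h import *
rows(581.9,-237.6,.298,90)
E
```

```text
t 45.18 pos [555.1 168.8 204.2] psi 0.304 tilt [-0.     0.001 -1.   ] F [ 0.2 -0.5 -1. ] w 6.5 g 61.2
az deg 0.32 then tool x,y cm -9.37 39.63 z 11.42
```

Call:
send_rows(
  targets=[
    {"x":0,"y":0,"z":0,"ax":0,"ay":0,"az":0.3,"gripper":1},
    {"x":-0.59,"y":2.48,"z":0,"ax":0,"ay":0,"az":0,"gripper":1},
    {"x":-0.59,"y":2.48,"z":0,"ax":0,"ay":0,"az":0,"gripper":1},
    {"x":-0.59,"y":2.48,"z":0,"ax":0,"ay":0,"az":0,"gripper":1},
    {"x":-0.59,"y":2.48,"z":0,"ax":0,"ay":0,"az":0,"gripper":1},
  ],
)

```text
clock: 45.6
position: [561.4, 66.1, 203.8]
ee_rot: [0.99, 0.144, -0.0, -0.0]
contact_force: [0.5, 0.2, -1.0]
gripper_width: 6.2
grasp_force: 61.2
```

Call:
send_rows(
  targets=[
    {"x":-0.59,"y":2.48,"z":0,"ax":0,"ay":0,"az":0,"gripper":1},
    {"x":-0.59,"y":2.48,"z":0,"ax":0,"ay":0,"az":0,"gripper":1},
    {"x":-0.59,"y":2.48,"z":0,"ax":0,"ay":0,"az":0,"gripper":1},
    {"x":-0.59,"y":2.48,"z":0,"ax":0,"ay":0,"az":0,"gripper":1},
    {"x":-0.59,"y":2.48,"z":0,"ax":0,"ay":0,"az":0,"gripper":1},
  ],
)

```text
clock: 46.02
position: [569.0, -61.3, 203.8]
ee_rot: [0.99, 0.144, 0.0, -0.0]
contact_force: [0.2, 0.2, -0.8]
gripper_width: 6.5
grasp_force: 61.2
```

Call:
send_rows(
  targets=[
    {"x":-0.59,"y":2.48,"z":0,"ax":0,"ay":0,"az":0,"gripper":1},
    {"x":-0.59,"y":2.48,"z":0,"ax":0,"ay":0,"az":0,"gripper":1},
    {"x":-0.59,"y":2.48,"z":0,"ax":0,"ay":0,"az":0,"gripper":1},
    {"x":-0.59,"y":2.48,"z":0,"ax":0,"ay":0,"az":0,"gripper":1},
    {"x":-0.59,"y":2.48,"z":0,"ax":0,"ay":0,"az":0,"gripper":1},
  ],
)

```text
clock: 46.43
position: [576.5, -188.5, 203.8]
ee_rot: [0.99, 0.144, -0.0, -0.0]
contact_force: [0.8, 0.6, -2.6]
gripper_width: 6.8
grasp_force: 61.2
```

Call:
send_rows(
  targets=[
    {"x":-0.59,"y":2.48,"z":0,"ax":0,"ay":0,"az":0,"gripper":1},
    {"x":-0.5,"y":2.2,"z":0,"ax":0,"ay":0,"az":0,"gripper":1},
    {"x":0,"y":0,"z":0,"ax":0,"ay":0,"az":0,"gripper":1},
    {"x":0,"y":0,"z":0,"ax":0,"ay":0,"az":0,"gripper":1},
    {"x":0,"y":0,"z":0,"ax":0,"ay":0,"az":0,"gripper":1},
  ],
)

```text
clock: 46.85
position: [579.7, -235.2, 203.4]
ee_rot: [0.989, 0.145, -0.0, -0.0]
contact_force: [-0.4, -0.1, -0.8]
gripper_width: 7.0
grasp_force: 61.2
```

```bash
python3 look.py c5; python3 - <<'E'
from rack import *
rack();rows(581.9,-237.6,.298,90)
E
```

```text
t 46.85 pos [ 579.7 -235.2  203.4] psi 0.291 tilt [-0.  0. -1.] F [-0.4 -0.1 -0.8] w 7.0 g 61.2
az deg 25.02 then tool x,y cm -6.69 -40.2 z 12.54
tub xy [[  66.9 -402. ]]
top [([48, 42], 6.3), ([44, -15], 6.6), ([45, -39], 5.5), ([37, -57], 6.4), ([-43, 15], 8.8), ([-38, -32], 12.1)]
scene [([34, -55], 3.8), ([42, -38], 3.0), ([41, -13], 2.9), ([-60, -78], 16.7), ([-34, -40], 3.2), ([-33, -28], 3.2), ([44, 43], 3.2)]
scene X [-72.3  71.7] Y 37.7 yaw rel -0.004 z 104.7 163
scene X [-72.   72.8] Y 92.6 yaw rel -0.002 z 105.0 179
t 47.05 pos [ 580.1 -234.7  203.6] psi 0.293 tilt [ 0.  0. -1.] F [ 0.7 -0.5 -0.9] w 6.2 g 61.2
az deg -0.28 then tool x,y cm 0.09 0.33 z 11.36
```

View pics/c5.png

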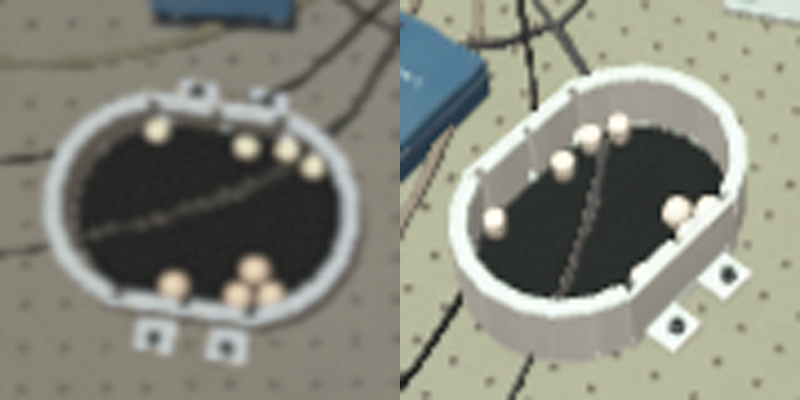

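Call:
send_rows(
  targets=[
    {"x":0.1,"y":0.3,"z":1.0,"ax":0,"ay":0,"az":-0.3,"gripper":1},
    {"x":0,"y":0,"z":1.8,"ax":0,"ay":0,"az":0,"gripper":1},
    {"x":0,"y":0,"z":1.8,"ax":0,"ay":0,"az":0,"gripper":1},
    {"x":0,"y":0,"z":1.8,"ax":0,"ay":0,"az":0,"gripper":1},
    {"x":0,"y":0,"z":1.6,"ax":0,"ay":0,"az":0,"gripper":1},
  ],
)

```text
clock: 47.47
position: [581.4, -237.8, 121.4]
ee_rot: [0.989, 0.148, -0.001, -0.0]
contact_force: [-0.1, -0.2, -2.0]
gripper_width: 6.5
grasp_force: 61.2
```

Call:
send_rows(
  targets=[
    {"x":0,"y":0,"z":1.2,"ax":0,"ay":0,"az":0,"gripper":1},
    {"x":0,"y":0,"z":0.8,"ax":0,"ay":0,"az":0,"gripper":1},
    {"x":0,"y":0,"z":0.6,"ax":0,"ay":0,"az":0,"gripper":1},
    {"x":0,"y":0,"z":0.4,"ax":0,"ay":0,"az":0,"gripper":1},
    {"x":0,"y":0,"z":0,"ax":0,"ay":0,"az":0,"gripper":1},
  ],
)

```text
clock: 47.88
position: [581.9, -238.7, 94.3]
ee_rot: [0.989, 0.149, 0.0, 0.001]
contact_force: [-2.9, -1.1, 3.2]
gripper_width: 6.8
grasp_force: 62.2
```

Call:
send_rows(
  targets=[
    {"x":0,"y":0,"z":0.2,"ax":0,"ay":0,"az":0,"gripper":1},
    {"x":0,"y":0,"z":0.1,"ax":0,"ay":0,"az":0,"gripper":1},
    {"x":0,"y":0,"z":0,"ax":0,"ay":0,"az":0,"gripper":1},
  ],
)

```text
clock: 48.13
position: [582.4, -238.9, 92.3]
ee_rot: [0.989, 0.149, 0.001, 0.001]
contact_force: [-3.9, -1.0, 5.5]
gripper_width: 6.7
grasp_force: 62.7
```

```bash
python3 - <<'E'
from rack import *
rack();rows(581.9,-237.6,.298,90)
W=cloud("scene",np.load("/tmp/scene.npz")["d"]);p=np.load("/tmp/scene.npz")["p"].astype(int)
c,n=np.cos(.298),np.sin(.298);q=W[...,:2]-[562,-170];X=q@[c,n];Y=q@[-n,c]
m=(p.sum(2)<170)&(abs(Y+68)<12)&(W[...,2]>80)&(W[...,2]<130)
for a in range(-80,80,10):
    k=m&(X>=a)&(X<a+10)
    if k.sum(): print(a,k.sum(),np.percentile(W[...,2][k],[50,95]).round(1),np.median(Y[k]).round(1))
E
```

```text
top X [-58.1 -28. ] Y -68.7 yaw rel 0.019 z 112.2 22
scene X [13.3 71.5] Y -69.3 yaw rel 0.018 z 105.5 68
scene X [-76.8 -14.7] Y -69.4 yaw rel -0.014 z 108.6 83
scene X [-70.9  71.2] Y 37.8 yaw rel -0.005 z 104.5 164
scene X [-72.1  73.4] Y 92.3 yaw rel -0.001 z 105.0 175
t 48.23 pos [ 582.4 -238.9   92.4] psi 0.298 tilt [ 0.003 -0.001 -1.   ] F [-3.6 -0.9  5.7] w 7.0 g 62.7
az deg -0.0 then tool x,y cm -0.01 -0.14 z 0.24
-80 9 [107.8 113.7] -69.4
-70 15 [108.6 113.2] -69.9
-60 14 [111.8 115.1] -69.2
-50 17 [111.2 115.3] -69.7
-40 14 [109.5 114.6] -69.0
-30 15 [109.6 113.6] -68.9
-20 11 [110.1 115.9] -70.1
-10 14 [110.5 121.5] -57.9
0 10 [111.9 122. ] -57.3
10 9 [108.2 113.1] -70.2
20 17 [105.2 110. ] -70.6
30 9 [104.8 110. ] -69.3
40 11 [106.9 110.4] -68.5
50 16 [103.4 110. ] -68.7
60 10 [102.6 106.8] -69.2
70 3 [101.5 106. ] -69.7
```

Call:
send_rows(
  targets=[
    {"x":0,"y":0,"z":0.2,"ax":0,"ay":0,"az":0,"gripper":1},
    {"x":0,"y":0,"z":0,"ax":0,"ay":0,"az":0,"gripper":0.7},
    {"x":0,"y":0,"z":0,"ax":0,"ay":0,"az":0,"gripper":0.5},
    {"x":0,"y":0,"z":0,"ax":0,"ay":0,"az":0,"gripper":0.2},
    {"x":0,"y":0,"z":0,"ax":0,"ay":0,"az":0,"gripper":0.2},
  ],
)

```text
clock: 48.65
position: [582.1, -238.2, 88.2]
ee_rot: [0.989, 0.148, 0.0, 0.0]
contact_force: [0.0, 0.7, -0.3]
gripper_width: 34.0
grasp_force: 0.0
```

Call:
send_rows(
  targets=[
    {"x":0,"y":0,"z":-1.0,"ax":0,"ay":0,"az":0,"gripper":0.2},
    {"x":0,"y":0,"z":-2.5,"ax":0,"ay":0,"az":0,"gripper":0.2},
    {"x":0,"y":0,"z":-2.5,"ax":0,"ay":0,"az":0,"gripper":0.2},
    {"x":0,"y":0,"z":-2.5,"ax":0,"ay":0,"az":0,"gripper":0.2},
    {"x":0,"y":0,"z":-2.5,"ax":0,"ay":0,"az":0,"gripper":0.2},
  ],
)

```text
clock: 49.07
position: [581.9, -238.3, 200.2]
ee_rot: [0.989, 0.148, 0.0, 0.0]
contact_force: [0.5, 0.6, -0.5]
gripper_width: 34.4
grasp_force: 0.0
```

Call:
send_rows(
  targets=[
    {"x":-1.5,"y":-3.0,"z":-2.0,"ax":0,"ay":0,"az":0,"gripper":0.2},
    {"x":-1.5,"y":-3.0,"z":0,"ax":0,"ay":0,"az":0,"gripper":0.2},
    {"x":-1.5,"y":-3.0,"z":0,"ax":0,"ay":0,"az":0,"gripper":0.2},
    {"x":0,"y":0,"z":0,"ax":0,"ay":0,"az":0,"gripper":0.2},
    {"x":0,"y":0,"z":0,"ax":0,"ay":0,"az":0,"gripper":0.2},
  ],
)

```text
clock: 49.48
position: [511.8, -164.6, 219.9]
ee_rot: [0.989, 0.149, 0.001, 0.0]
contact_force: [0.1, 0.3, 0.3]
gripper_width: 34.3
grasp_force: 0.0
```

```bash
python3 look.py; python3 - <<'E'
from rack import *
rack()
for t in("oil_dropper","filter_cube","lens_tube_50"):print(t,[(np.round(b["rect"]).tolist(),round(b["score"],2)) for b in arm.boxes_of("scene",t)[:2]])
E
```

```text
t 49.48 pos [ 511.8 -164.6  219.9] psi 0.3 tilt [ 0.002 -0.    -1.   ] F [0.1 0.3 0.3] w 34.3 g 0.0
az deg 25.53 then tool x,y cm 1.06 -34.19 z 14.19
tub xy [[ -10.6 -341.9]]
top [([48, 41], 6.7), ([44, -15], 6.6), ([45, -40], 5.7), ([-43, 15], 9.0), ([-38, -32], 12.5)]
scene [([35, -55], 3.5), ([42, -38], 3.2), ([41, -14], 3.3), ([-56, -81], 14.1), ([-33, -39], 3.5), ([-32, -29], 3.6), ([44, 42], 2.8), ([53, 74], 4.7), ([-57, 85], 10.1)]
top X [-70.2  -8.3] Y 92.2 yaw rel -0.0 z 108.7 39
top X [-71.5 -46.3] Y 37.8 yaw rel 0.031 z 109.4 19
scene X [-75.   68.7] Y -69.3 yaw rel 0.002 z 105.1 190
scene X [-72.3  71.5] Y 37.7 yaw rel -0.006 z 104.0 183
scene X [-72.3  73.4] Y 92.3 yaw rel -0.0 z 104.8 185
oil_dropper [([231.0, 171.0, 13.0, 26.0], 0.6)]
filter_cube [([145.0, 258.0, 14.0, 22.0], 0.82)]
lens_tube_50 []
```

```bash
python3 -c "
from bench import arm
print(arm.job_done())"
```

```text
the job is handed in; nothing more can be done
None
```

I handed the job in at about 50 s of the 210 s. Both dividers (a and c; b was not there) and the stirrer hang level on the rack, and all 8 beads are still in the tub, with 1 ball and 1 pellet in its +y half and 3 of each in the -y half. By my camera estimates every bead moved more than 25 mm, but one pellet's figure assumes the pellets kept their order along the wall, and if two swapped it could be about 22 mm.

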